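Crisscross-tighten the dispenser's clean-out cover

TASK

The clean-out cover of the treat dispenser lies loose on its gasket: tighten its four hand knobs clockwise, a little at a time and in crisscross order, so that the cover goes down without tipping until it sits flat on its hard seat. Leave all four knobs snug, going by feel and not overtightening any, then let go; do not disturb the box cutter, the plug adapter or the pen beside it.

Things in the scene. Friction and masses are not known exactly. Their poses are not given: they have to be found in the camera images.
- base: Fixed green base of a counter-top treat dispenser, 172 x 172 mm, 60 mm high, with an outlet lip on its -x side; origin at the centre of its underside (on a fixed 230 x 330 mm wooden board 9 mm thick), z up; it may be turned up to 0.3 rad either way about z. Four 9 mm studs stand at (+-55, +-55) mm in its frame and carry cover and knobs.
- cover: Loose square aluminium clean-out cover, 164 x 164 x 8 mm, with four 14 mm holes over the studs, lying on a springy gasket. Origin at the centre of its underside, z up, 69 mm above the base's origin at the start. The knobs' flanges then stand about 0.4 to 1 mm above it.
- cover_mid (a point): Middle of the cover, level with its top face. The gasket gives about 1 N per mm at each corner (plus 1.5 N at first). After sinking 2.4 to 5.2 mm (differs each time, cannot be seen) the cover meets a hard seat; a further 0.2 to 0.5 mm of knob travel makes that knob snug. Knobs whose bars point the same way relative to the base stand equally high (bar along the base's x: underside at 78 mm; up to 0.2 rad clockwise of that at the start).
- knob_a: Black T-bar hand knob on the base's (+55, +55) mm stud. Origin on its axis at the underside of its 32 mm wide, 5 mm thick steel flange, z up. Its grip bar is 42 mm long along its own x and 12 mm thick along its y, and spans 10 to 40 mm above the origin. Across from knob_c.
- knob_b: As knob_a, on the (+55, -55) mm stud, across from knob_d. All four knobs: turning clockwise seen from above screws the knob down 3 mm per radian (the hand should sink with it); it stays where it is left. A knob run more than about 0.9 rad ahead of the others tips the cover too far.
- knob_c: As knob_a, on the (-55, -55) mm stud. A free knob takes 0.04 N m to turn; each newton of clamping adds 0.004 to 0.01 N m. On the seat clamping grows by some 90 N per rad, so the torque climbs steeply; 0.1 to 0.2 rad into that climb is snug (about 20 N; read at rest some 0.1 to 0.17 N m), 0.4 rad is too much. The first opposite pair tightened also bears the gasket until the other pair follows.
- knob_d: As knob_a, on the (-55, +55) mm stud, across from knob_b.
- cutter: Bystander: yellow box cutter, 166 x 24 x 16 mm, lying by the base's -y side.
- adapter: Bystander: white plug adapter, 45 x 30 x 23 mm, by the base's +y side.
- black_pen: Bystander: black ball pen, 142 mm long, by the base's +y side.

How it is judged (in metres and radians):
At the end, for the whole second after the job is handed in: Each of the four knobs clamps the cover with more than 8 N (and none ever with more than 45 N), and the cover lies at rest parallel to the base within 0.008 rad (contact force between each of knob_a, knob_b, knob_c, knob_d and cover above 8 N and angle between the z axis of cover and the z axis of base, either way round below 0.008 rad and linear speed of cover below 0.01 m/s); the robot touches nothing.
It fails at once if the cover tips more than 0.028 rad (one knob run too far ahead of the others) (angle between cover's own z axis and vertical above 0.028 rad).
It fails at once if a knob is overtightened: it clamps the cover with more than 45 N (contact force between any of knob_a, knob_b, knob_c, knob_d and cover above 45 N).
It fails at once if not crisscross: two neighbouring knobs both clamp with over 3.5 N while the two across from them do not bear on the cover yet ((contact force between each of knob_a, knob_b and cover above 3.5 N and contact force between each of knob_c, knob_d and cover below 0.2 N) or (contact force between each of knob_b, knob_c and cover above 3.5 N and contact force between each of knob_d, knob_a and cover below 0.2 N) or (contact force between each of knob_c, knob_d and cover above 3.5 N and contact force between each of knob_a, knob_b and cover below 0.2 N) or (contact force between each of knob_d, knob_a and cover above 3.5 N and contact force between each of knob_b, knob_c and cover below 0.2 N)).
It fails at once if one knob is made tight (over 16 N) while another has hardly been turned down yet (its underside still more than 76.5 mm above the base's origin) (contact force between any of knob_a, knob_b, knob_c, knob_d and cover above 16 N and z of any of knob_a, knob_b, knob_c, knob_d in the frame of base above 0.0765 m).
It fails at once if the box cutter, plug adapter or pen is moved more than 20 mm (distance of any of cutter, adapter, black_pen from where it was at the start of the episode above 0.02 m).
It also fails if it takes over 72 s, if anything falls off the work surface, if the arm or the gripper's body presses on something with over 40 N, if the wrist force passes 120 N, or if a joint passes its speed limit or range.

ROBOT

A 7-joint arm with a two-finger parallel gripper is mounted at the origin on the work surface; the furniture and walls round the work are solid. World frame = base frame: x ahead of the robot, y to its left, z up, the work surface at z = 0. Lengths are in mm, angles in rad, forces in N, time in s.
With the tool pointing down it reaches from about 425 to 925 mm from the base axis. Payload 6.8 kg.
Tool frame: the origin (TCP) lies midway between the tips of the shut fingers; the grasp point (between the pads) lies 19 mm behind it (pinch_z is the distance from the TCP to the grasp point, in mm); z points along the fingers, y is the line along which they close (so a half turn about z gives the same grasp; the last joint's range is limited). The gripper opens to 85 mm and grips with 20 to 120 N. Pads are 22 mm wide; open, the fingers measure 114 mm over their backs; the gripper's body (76 mm by 85 mm) begins 54 mm behind the grasp point. The pads swing forward as they close: fully open they stand 13 mm farther back than shut.
Start: joints at [1.119, 0.477, 0.022, 1.555, -0.011, 1.109, -0.083], TCP at [227.53, -635.514, 210.508] pointing down, gripper open.
Joint ranges: [-2.96, 2.96], [-0.34, 2.1], [-1.41, 1.46], [0.24, 2.44], [-1.37, 4.51], [0.17, 1.92], [-2.96, 2.96]. Speed limits (rad/s): [2.39, 2.39, 3.14, 3.14, 3.14, 3.14, 3.14].

INTERFACE

Orientations are given as a unit quaternion [w, x, y, z].
In Python, from plant import observe, capture, camera_params, sign_off, pinch_z gives the robot as it stands. The module is installed in compiled form; this text tells all that it offers.
- The arm moves only by the tool carry_out, never from a script. Its argument "rows" is a list of rows, each an object of numbers: "dx", "dy", "dz": the shift along the tool's x, y, z in cm; "ax", "ay", "az": the turn, a rotation vector about the tool's x, y, z in rad. In form: [{"dx": .., "dy": .., "dz": .., "ax": .., "ay": .., "az": ..}, ...]. A call has 1 to 10 rows; each row is the pose to reach, as a shift and turn from the pose commanded when the call began, along the tool's axes at that moment; what a row does not reach only later rows make up. A row lasts 1/10 s, in which the tool goes at most 50 mm and 8.59 degrees, less where a joint would pass 70% of its speed; a pose out of reach is approached as far as the arm can. A call with a gripper value outside its range is refused whole. "fingers" is the finger opening in cm, from 0 to 8.54, set as the call begins (left out, the last holds). The fingers move at their own pace and stop on an object; the grip force is fixed at half the most. Time passes only in rows, so rows that repeat a pose let the fingers close. It gives the time, the measured TCP pose, the force, the opening and the grip force at its end, in the units of the state.
- observe(): the state, without advancing time (a new reading comes with each control period).
- capture(name): name is "side" or "top"; returns the picture (400x640x3 uint8, red, green, blue); there is no depth.
- camera_params(name): a dict with "vertical_fov" (degrees; the focal length in pixels is half the picture's height over the tangent of half this angle, whatever the lens; pixels are square), "cx", "cy" (the principal point, pixels), "world_from_camera" (4x4, takes a point from camera to world coordinates). Camera axes: x right, y up, looking along -z (the intrinsics and any distortion apply to the point x, -y, -z); pixel columns grow to the right and rows downward; lengths in mm; the calibration is good to about 2 mm. A picture is of the moment at which its call begins. camera_params takes no time and is no camera call.
- sign_off(): hands the job in; it is judged then, once.
The state is a dict: "time": time; "joint_pos": joint angles; "joint_vel": joint speeds; "joint_efforts": joint torques, N m; "ee_pos": TCP position; "ee_rot": TCP orientation; "contact_force": force on the tool from outside, world axes, zero at the start; "torque": the same for the moment, N m; "opening": finger opening in mm; "grasp_force": force on a finger pad.
Only numpy, scipy, OpenCV 4.12 (cv2) and the standard library are available. Lean on these libraries where they do the work, as an engineer would, in place of code of your own. Each camera call takes 0.05 s, during which the arm holds its last target. There are 200 camera calls.

## Working session

There is one attempt and no reset: what is moved stays moved. The work goes in short steps, Python scripts to look and compute and a tool call to move; the robot and the scene stay as the last step left them, time stands still between calls to the robot, and variables do not carry over. Pictures are saved under pics/ and viewed, at most 10 in all, crops included, and the job is handed in when it is done.

Besides the shell and the picture viewer there is one more tool, called after "Call:" as name(argument=value, ...), one argument or row to a line, values as JSON. carry_out: Moves the arm, as the interface text tells. Its arguments: {"type":"object","properties":{"rows":{"type":"array"},"fingers":{"type":"number"}},"required":["rows"]}

```bash
mkdir -p pics
python3 - <<'E'
from plant import *
import cv2,json
for n in("top","side"):
    cv2.imwrite(f"pics/{n}0.png",capture(n)[:,:,::-1]);p=camera_params(n);print(n,p)
print(observe(),pinch_z if not callable(pinch_z) else pinch_z())
E
```

```text
top {'vertical_fov': 47.216515725771515, 'cx': 322.0723562102888, 'cy': 195.95343409201644, 'world_from_camera': array([[-9.10852797e-03,  9.84455368e-01, -1.75398586e-01,
         3.63378238e+02],
       [-9.99928312e-01, -7.60371669e-03,  9.24953459e-03,
         3.42831700e+01],
       [ 7.77207282e-03,  1.75470262e-01,  9.84454053e-01,
         9.13159954e+02],
       [ 0.00000000e+00,  0.00000000e+00,  0.00000000e+00,
         1.00000000e+00]])}
side {'vertical_fov': 48.38098428888049, 'cx': 320.54682452645835, 'cy': 196.80082941020044, 'world_from_camera': array([[-9.76414341e-01,  1.50518315e-01, -1.54787827e-01,
         3.77912166e+02],
       [-2.14806010e-01, -6.04993252e-01,  7.66708251e-01,
         6.96302293e+02],
       [ 2.17580427e-02,  7.81874288e-01,  6.23056326e-01,
         6.16540620e+02],
       [ 0.00000000e+00,  0.00000000e+00,  0.00000000e+00,
         1.00000000e+00]])}
{'time': 0.1, 'joint_pos': array([ 1.11887933,  0.47770579,  0.0223678 ,  1.55635146, -0.01154505,
        1.10927703, -0.08307962]), 'joint_vel': array([ 0.00028523, -0.00195057, -0.00020707, -0.00207738,  0.00045738,
       -0.00150836, -0.0006086 ]), 'joint_efforts': array([ 5.49172692e-03, -5.97753239e+01,  1.61410119e+00, -2.81953955e+01,
        1.27915945e-02,  5.01187387e-03, -2.12217896e-05]), 'ee_pos': array([ 227.32831356, -634.97295788,  209.63170827]), 'ee_rot': array([-7.86280312e-04,  9.85259940e-01,  1.71061978e-01, -1.81155687e-04]), 'contact_force': array([ 0.13652426, -0.2431447 ,  0.32772462]), 'torque': array([ 0.07314912, -0.00740987, -0.036461  ]), 'grasp_force': 0.0, 'opening': 85.35937078581286} 18.700000000000003
```

View pics/top0.png

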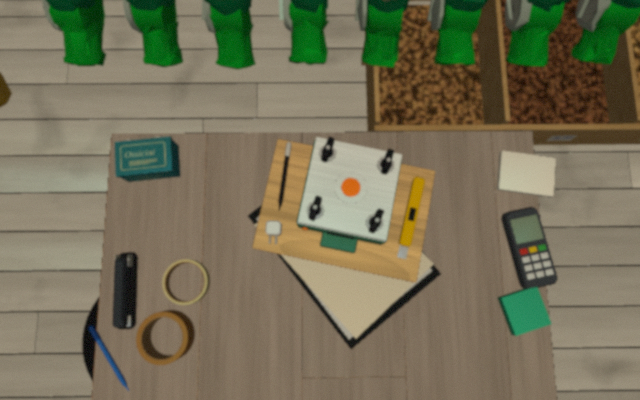

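View pics/side0.png

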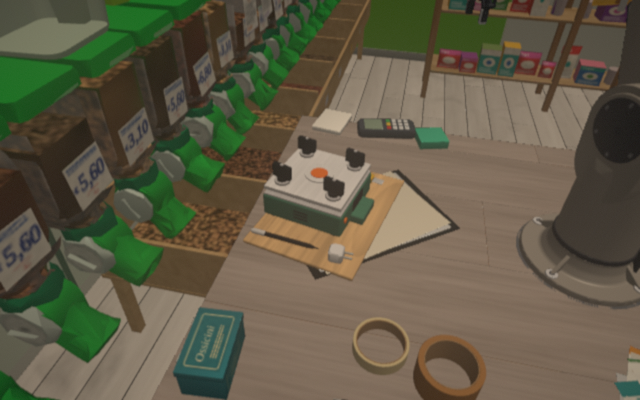

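The top view shows the cover at about (350,190), with knob_a (328,148), b (387,160), c (376,219) and d (315,207). The cutter is at its right, the pen and adapter at its left. I'll enlarge both views.

Run:
```python
import cv2
a=cv2.imread("pics/top0.png")[130:250,290:410];cv2.imwrite("pics/t1.png",cv2.resize(a,(600,600),interpolation=2))
a=cv2.imread("pics/side0.png")[125:235,255:385];cv2.imwrite("pics/s1.png",cv2.resize(a,(650,550),interpolation=2))
```

```text
(no output)
```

View pics/t1.png

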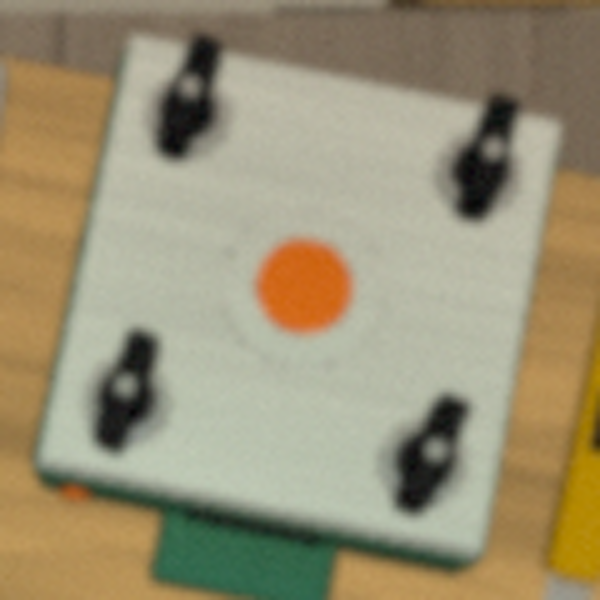

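View pics/s1.png

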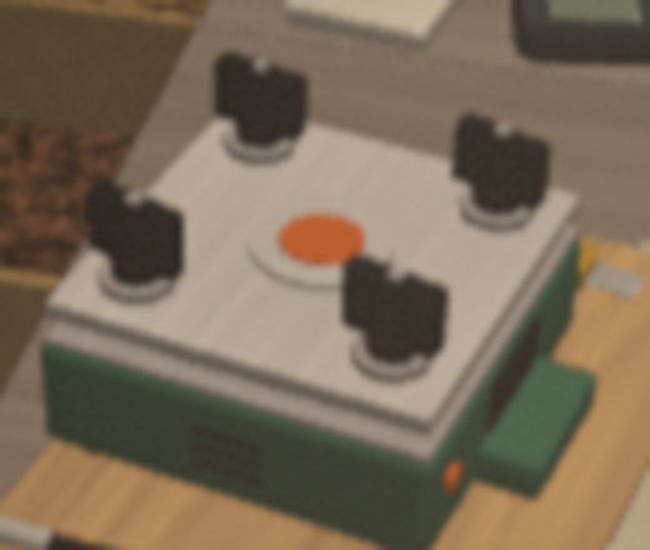

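Top crop: cover corners are at about (128,37), (562,122), (474,556) and (40,467), with knob dots a(191,88), b(493,150), c(436,450) and d(127,387). The side crop shows all four knobs standing level.

```bash
cat > h.py <<'E'
import numpy as np,cv2
from plant import *
from scipy.optimize import least_squares
def ray(n,u,v):
    p=camera_params(n);f=200/np.tan(np.radians(p["vertical_fov"]/2));T=p["world_from_camera"]
    return T[:3,3],T[:3,:3]@np.array([(u-p["cx"])/f,-(v-p["cy"])/f,-1])
def onz(n,u,v,z):
    o,d=ray(n,u,v);return (o+d*(z-o[2])/d[2])[:2]
def proj(n,P):
    p=camera_params(n);f=200/np.tan(np.radians(p["vertical_fov"]/2));T=p["world_from_camera"]
    c=(np.atleast_2d(P)-T[:3,3])@T[:3,:3]
    return np.c_[p["cx"]-f*c[:,0]/c[:,2],p["cy"]+f*c[:,1]/c[:,2]]
t=lambda u,v:(290+u/5-.4,130+v/5-.4)
s=lambda u,v:(255+u/5-.4,125+v/5-.4)
E
python3 - <<'E'
from h import *
C=[onz("top",*t(*q),86) for q in[(128,37),(562,122),(474,556),(40,467)]]
print(np.round(C,1));m=np.mean(C,0);print("mid",m, "orange",onz("top",*t(305,286),86.5))
for i in range(4):
    e=C[i]-C[(i+1)%4];print(np.linalg.norm(e),np.arctan2(e[1],e[0])%(np.pi/2))
K=[onz("top",*t(*q),127) for q in[(191,88),(493,150),(436,450),(127,387)]]
print("knob",np.round(K,1),np.mean(K,0))
for i in range(4):
    e=K[i]-K[(i+1)%4];print(np.linalg.norm(e),np.arctan2(e[1],e[0])%(np.pi/2))
F=[onz("top",*t(*q),127) for q in[(207,40),(507,100),(457,402),(146,335)]]
for k,f in zip(K,F): d=f-k;print(np.linalg.norm(d),np.arctan2(d[1],d[0]))
S=[onz("side",*s(*q),86) for q in[(217,122),(578,197),(430,428),(48,303)]]
print("side",np.mean(S,0))
KS=[onz("side",*s(*q),127) for q in[(134,198),(262,66),(503,129),(396,268)]];print(np.round(KS,1),np.mean(KS,0))
# silhouette fit of bar yaw
img=cv2.imread("pics/top0.png");dark=(img.max(2)<75)
E
```

```text
[[ 623.4   38.4]
 [ 589.3 -123.6]
 [ 427.6  -85.3]
 [ 461.2   71.4]]
mid [525.35391493 -24.78546993] orange [527.38728935 -26.20229414]
165.57363734290007 1.3632520511387907
166.13190918810866 1.3382591931137628
160.31169258062152 1.359589474046201
165.49660418047915 1.3699672909993525
knob [[591.5  15.9]
 [568.  -90.9]
 [461.1 -67.4]
 [484.   39.4]] [526.16050182 -25.76902571]
109.3502205533432 1.35432588700421
109.37996844772209 1.35477099522231
109.23858279444077 1.359565012983756
109.95238877319494 1.3557976417458892
18.674778345454985 -0.3223739813662608
19.13831896623809 -0.2980716907340528
18.457676359177874 -0.43686081148128103
19.50184774578349 -0.3532163695650654
side [529.12357099 -23.20615125]
[[594.9  13.3]
 [570.3 -94.7]
 [463.6 -71.3]
 [487.5  33.6]] [529.08413966 -29.77176667]
```

```bash
cat >> h.py <<'E'
from scipy.spatial.transform import Rotation as R
K=dict(a=(591.5,15.9),b=(568,-90.9),c=(461.1,-67.4),d=(484,39.4))
BY=-0.215
def Rm(o): q=o["ee_rot"];return R.from_quat([q[1],q[2],q[3],q[0]])
def yaw(o): x=Rm(o).as_matrix()[:,0];return np.arctan2(x[1],x[0])
def go(x,y,z,psi):
    o=observe();r=Rm(o);d=r.inv().apply(np.array([x,y,z])-o["ee_pos"])/10
    rv=(r.inv()*R.from_euler("z",psi)*R.from_euler("x",np.pi)).as_rotvec()
    print("d cm",np.round(d,2),"rv",np.round(rv,3))
def st():
    o=observe();print("t",round(o["time"],2),"pos",o["ee_pos"].round(1),"yaw",round(yaw(o),3),"F",o["contact_force"].round(1),"M",o["torque"].round(3),"op",round(o["opening"],1),"gf",round(o["grasp_force"],1),"j",o["joint_pos"].round(2))
    return o
E
python3 -c "
from h import *
st();go(*K['a'],165,-.32)"
```

```text
t 0.1 pos [ 227.3 -635.   209.6] yaw 0.344 F [ 0.1 -0.2  0.3] M [ 0.073 -0.007 -0.036] op 85.4 gf 0.0 j [ 1.12  0.48  0.02  1.56 -0.01  1.11 -0.08]
d cm [ 56.23 -49.     4.54] rv [-0.002  0.001  0.664]
```

Call:
carry_out(
  rows=[
    {"dx": 56.23,"dy": -49.0,"dz": 0,"az": 0.664},
    {"dx": 56.23,"dy": -49.0,"dz": 0,"az": 0.664},
    {"dx": 56.23,"dy": -49.0,"dz": 0,"az": 0.664},
    {"dx": 56.23,"dy": -49.0,"dz": 0,"az": 0.664},
    {"dx": 56.23,"dy": -49.0,"dz": 0,"az": 0.664},
    {"dx": 56.23,"dy": -49.0,"dz": 0,"az": 0.664},
    {"dx": 56.23,"dy": -49.0,"dz": 0,"az": 0.664},
    {"dx": 56.23,"dy": -49.0,"dz": 0,"az": 0.664},
    {"dx": 56.23,"dy": -49.0,"dz": 0,"az": 0.664},
    {"dx": 56.23,"dy": -49.0,"dz": 0,"az": 0.664},
  ],
  fingers=3.2,
)

```text
validation failed for argument at $.ro...
```

```bash
python3 -c "
from h import *
st();go(*K['a'],165,-.32)"
```

```text
t 0.1 pos [ 227.3 -635.   209.6] yaw 0.344 F [ 0.1 -0.2  0.3] M [ 0.073 -0.007 -0.036] op 85.4 gf 0.0 j [ 1.12  0.48  0.02  1.56 -0.01  1.11 -0.08]
d cm [ 56.23 -49.     4.54] rv [-0.002  0.001  0.664]
```

Call:
carry_out(
  rows=[
    {"dx": 4,"dy": -3,"dz": 0,"ax": 0,"ay": 0,"az": 0.07},
  ],
  fingers=3.2,
)

```text
time: 0.2
ee_pos: [248.9, -598.1, 209.6]
ee_rot: [0.001, 0.991, 0.131, -0.002]
contact_force: [-0.2, -0.3, 0.1]
opening: 73.5
grasp_force: 0.0
```

Call:
carry_out(
  rows=[
    {"dx": 52.2,"dy": -46,"dz": 0,"ax": 0,"ay": 0,"az": 0.594},
    {"dx": 52.2,"dy": -46,"dz": 0,"ax": 0,"ay": 0,"az": 0.594},
    {"dx": 52.2,"dy": -46,"dz": 0,"ax": 0,"ay": 0,"az": 0.594},
    {"dx": 52.2,"dy": -46,"dz": 0,"ax": 0,"ay": 0,"az": 0.594},
    {"dx": 52.2,"dy": -46,"dz": 0,"ax": 0,"ay": 0,"az": 0.594},
    {"dx": 52.2,"dy": -46,"dz": 0,"ax": 0,"ay": 0,"az": 0.594},
    {"dx": 52.2,"dy": -46,"dz": 0,"ax": 0,"ay": 0,"az": 0.594},
    {"dx": 52.2,"dy": -46,"dz": 0,"ax": 0,"ay": 0,"az": 0.594},
    {"dx": 52.2,"dy": -46,"dz": 0,"ax": 0,"ay": 0,"az": 0.594},
    {"dx": 52.2,"dy": -46,"dz": 0,"ax": 0,"ay": 0,"az": 0.594},
  ],
)

```text
time: 1.2
ee_pos: [524.1, -177.6, 210.4]
ee_rot: [0.0, 0.987, -0.16, -0.0]
contact_force: [0.6, -0.1, -0.3]
opening: 32.2
grasp_force: 0.0
```

```bash
python3 -c "
from h import *
st();go(*K['a'],165,-.32)"
```

```text
t 1.2 pos [ 524.1 -177.6  210.4] yaw -0.32 F [ 0.6 -0.1 -0.3] M [-0.066 -0.063 -0.048] op 32.2 gf 0.0 j [ 0.29  0.28 -0.09  1.84  0.03  1.02 -1.7 ]
d cm [  0.31 -20.49   4.53] rv [ 0.  0. -0.]
```

Call:
carry_out(
  rows=[
    {"dx": 0.31,"dy": -20.49,"dz": 2,"ax": 0,"ay": 0,"az": -1.5},
    {"dx": 0.31,"dy": -20.49,"dz": 2,"ax": 0,"ay": 0,"az": -1.5},
    {"dx": 0.31,"dy": -20.49,"dz": 2,"ax": 0,"ay": 0,"az": -1.5},
    {"dx": 0.31,"dy": -20.49,"dz": 2,"ax": 0,"ay": 0,"az": -1.5},
    {"dx": 0.31,"dy": -20.49,"dz": 2,"ax": 0,"ay": 0,"az": -1.5},
    {"dx": 0.31,"dy": -20.49,"dz": 2,"ax": 0,"ay": 0,"az": -1.5},
    {"dx": 0.31,"dy": -20.49,"dz": 2,"ax": 0,"ay": 0,"az": -1.5},
    {"dx": 0.31,"dy": -20.49,"dz": 2,"ax": 0,"ay": 0,"az": -1.5},
    {"dx": 0.31,"dy": -20.49,"dz": 2,"ax": 0,"ay": 0,"az": -1.5},
    {"dx": 0.31,"dy": -20.49,"dz": 2,"ax": 0,"ay": 0,"az": -1.5},
  ],
)

```text
time: 2.2
ee_pos: [590.7, 14.0, 190.1]
ee_rot: [-0.0, 0.829, 0.559, -0.0]
contact_force: [-0.3, 0.0, -0.6]
opening: 32.1
grasp_force: 0.0
```

Call:
carry_out(
  rows=[
    {"dx": 0,"dy": 0,"dz": 2.5,"ax": 0,"ay": 0,"az": -1.64},
    {"dx": 0,"dy": 0,"dz": 2.5,"ax": 0,"ay": 0,"az": -1.64},
    {"dx": 0,"dy": 0,"dz": 2.5,"ax": 0,"ay": 0,"az": -1.64},
    {"dx": 0,"dy": 0,"dz": 2.5,"ax": 0,"ay": 0,"az": -1.64},
    {"dx": 0,"dy": 0,"dz": 2.5,"ax": 0,"ay": 0,"az": -1.64},
    {"dx": 0,"dy": 0,"dz": 2.5,"ax": 0,"ay": 0,"az": -1.64},
    {"dx": 0,"dy": 0,"dz": 2.5,"ax": 0,"ay": 0,"az": -1.64},
    {"dx": 0,"dy": 0,"dz": 2.5,"ax": 0,"ay": 0,"az": -1.64},
    {"dx": 0,"dy": 0,"dz": 2.5,"ax": 0,"ay": 0,"az": -1.64},
    {"dx": 0,"dy": 0,"dz": 2.5,"ax": 0,"ay": 0,"az": -1.64},
  ],
)

```text
time: 3.2
ee_pos: [590.7, 13.9, 165.1]
ee_rot: [-0.0, 0.226, 0.974, -0.0]
contact_force: [0.3, 0.0, 0.7]
opening: 32.2
grasp_force: 0.0
```

```bash
python3 -c "
from h import *
st();go(*K['a'],99,-.32+np.pi)
import cv2;cv2.imwrite('pics/s2.png',cv2.resize(capture('side')[100:240,230:400,::-1],(680,560),interpolation=2))"
```

```text
t 3.2 pos [590.7  13.9 165.1] yaw 2.686 F [0.3 0.  0.7] M [-0.074 -0.021 -0.017] op 32.2 gf 0.0 j [ 0.45  0.5  -0.76  1.77  0.39  1.04  0.65]
d cm [0.01 0.22 6.61] rv [-0.    -0.001 -0.136]
```

View pics/s2.png

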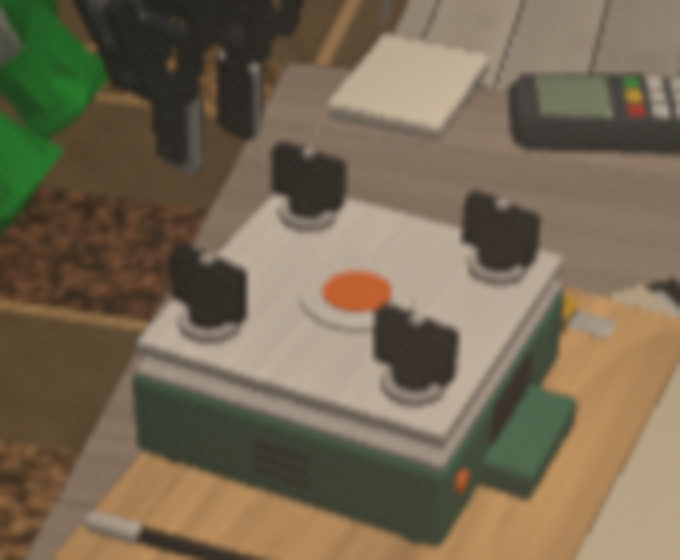

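The fingertips hang in line above knob_a: fingers at crop (180,160) and (240,135), knob a at (208,290). I'll descend and grip.

Call:
carry_out(
  rows=[
    {"dx": 0,"dy": 0.2,"dz": 3,"ax": 0,"ay": 0,"az": -0.136},
    {"dx": 0,"dy": 0.2,"dz": 6.6,"ax": 0,"ay": 0,"az": -0.136},
    {"dx": 0,"dy": 0.2,"dz": 6.6,"ax": 0,"ay": 0,"az": -0.136},
  ],
)

```text
time: 3.55
ee_pos: [588.2, 14.8, 95.1]
ee_rot: [-0.004, 0.164, 0.987, -0.001]
contact_force: [-0.8, -0.5, 0.3]
opening: 32.1
grasp_force: 0.0
```

Call:
carry_out(
  rows=[
    {"dx": 0,"dy": 0,"dz": 0,"ax": 0,"ay": 0,"az": 0},
    {"dx": 0,"dy": 0,"dz": 0,"ax": 0,"ay": 0,"az": 0},
    {"dx": 0,"dy": 0,"dz": 0,"ax": 0,"ay": 0,"az": 0},
    {"dx": 0,"dy": 0,"dz": 0,"ax": 0,"ay": 0,"az": 0},
  ],
  fingers=0.6,
)

```text
time: 3.95
ee_pos: [592.5, 16.6, 100.7]
ee_rot: [0.001, 0.162, 0.987, 0.0]
contact_force: [-0.1, 2.6, -0.2]
opening: 9.6
grasp_force: 59.3
```

```bash
python3 -c "
from h import *
st();go(*K['a'],99,-.32+np.pi)"
```

```text
t 3.95 pos [592.5  16.6 100.7] yaw 2.816 F [-0.1  2.6 -0.2] M [ 0.53   0.118 -0.075] op 9.6 gf 59.3 j [ 0.42  0.58 -0.75  1.82  0.48  0.93  0.71]
d cm [ 0.07 -0.1   0.17] rv [ 0.001  0.002 -0.006]
```

Call:
carry_out(
  rows=[
    {"dx": 0,"dy": 0,"dz": 0.04,"ax": 0,"ay": 0,"az": 0.14},
    {"dx": 0,"dy": 0,"dz": 0.08,"ax": 0,"ay": 0,"az": 0.28},
    {"dx": 0,"dy": 0,"dz": 0.13,"ax": 0,"ay": 0,"az": 0.42},
    {"dx": 0,"dy": 0,"dz": 0.17,"ax": 0,"ay": 0,"az": 0.56},
    {"dx": 0,"dy": 0,"dz": 0.21,"ax": 0,"ay": 0,"az": 0.69},
    {"dx": 0,"dy": 0,"dz": 0.21,"ax": 0,"ay": 0,"az": 0.69},
  ],
)

```text
time: 4.55
ee_pos: [593.1, 17.5, 98.8]
ee_rot: [0.001, 0.486, 0.874, 0.001]
contact_force: [0.5, 3.9, 0.8]
opening: 9.8
grasp_force: 59.4
```

```bash
python3 -c "
from h import *
o=st();print(yaw(o)-np.pi-BY)
print('c above');go(*K['c'],140,-.437+np.pi)"
```

```text
t 4.55 pos [593.1  17.5  98.8] yaw 2.126 F [0.5 3.9 0.8] M [ 0.925 -0.147 -0.044] op 9.8 gf 59.4 j [ 0.31  0.54 -0.59  1.83  0.38  0.89  0.1 ]
-0.8009100316364334
c above
d cm [ -0.26 -15.67  -4.17] rv [ 0.003  0.002 -0.579]
```

Call:
carry_out(
  rows=[
    {"dx": 0,"dy": 0,"dz": 0,"ax": 0,"ay": 0,"az": 0},
    {"dx": 0,"dy": 0,"dz": -1.5,"ax": 0,"ay": 0,"az": 0},
    {"dx": 0,"dy": 0,"dz": -4.2,"ax": 0,"ay": 0,"az": 0},
    {"dx": -0.1,"dy": -5,"dz": -4.2,"ax": 0,"ay": 0,"az": -0.145},
    {"dx": -0.1,"dy": -10,"dz": -4.2,"ax": 0,"ay": 0,"az": -0.29},
    {"dx": -0.1,"dy": -14.5,"dz": -4.2,"ax": 0,"ay": 0,"az": -0.435},
    {"dx": -0.1,"dy": -15.51,"dz": -4.2,"ax": 0,"ay": 0,"az": -0.579},
    {"dx": -0.1,"dy": -15.51,"dz": -3,"ax": 0,"ay": 0,"az": -0.579},
    {"dx": -0.1,"dy": -15.51,"dz": -0.12,"ax": 0,"ay": 0,"az": -0.579},
    {"dx": -0.1,"dy": -15.51,"dz": -0.12,"ax": 0,"ay": 0,"az": -0.579},
  ],
  fingers=3.0,
)

```text
time: 5.55
ee_pos: [459.3, -66.6, 96.5]
ee_rot: [-0.002, 0.218, 0.976, -0.0]
contact_force: [-0.2, -1.1, -0.4]
opening: 30.2
grasp_force: 0.0
```

Call:
carry_out(
  rows=[
    {"dx": 0,"dy": 0,"dz": 0,"ax": 0,"ay": 0,"az": 0},
    {"dx": 0,"dy": 0,"dz": 0,"ax": 0,"ay": 0,"az": 0},
    {"dx": 0,"dy": 0,"dz": 0,"ax": 0,"ay": 0,"az": 0},
  ],
  fingers=0.6,
)

```text
time: 5.85
ee_pos: [461.1, -66.4, 99.2]
ee_rot: [0.0, 0.217, 0.976, -0.0]
contact_force: [-0.7, -0.4, -0.3]
opening: 9.6
grasp_force: 58.6
```

```bash
python3 -c "
from h import *
o=st();print(yaw(o)-np.pi-BY)"
```

```text
t 5.85 pos [461.1 -66.4  99.2] yaw 2.705 F [-0.7 -0.4 -0.3] M [-0.008  0.113  0.005] op 9.6 gf 58.6 j [ 0.64  0.38 -0.75  2.11  0.37  0.78  0.8 ]
-0.22193599777046188
```

Call:
carry_out(
  rows=[
    {"dx": 0,"dy": 0,"dz": 0.04,"ax": 0,"ay": 0,"az": 0.145},
    {"dx": 0,"dy": 0,"dz": 0.09,"ax": 0,"ay": 0,"az": 0.29},
    {"dx": 0,"dy": 0,"dz": 0.13,"ax": 0,"ay": 0,"az": 0.435},
    {"dx": 0,"dy": 0,"dz": 0.17,"ax": 0,"ay": 0,"az": 0.58},
    {"dx": 0,"dy": 0,"dz": 0.17,"ax": 0,"ay": 0,"az": 0.58},
  ],
)

```text
time: 6.35
ee_pos: [461.9, -65.7, 97.6]
ee_rot: [0.001, 0.487, 0.873, 0.001]
contact_force: [2.7, 2.0, -2.0]
opening: 9.4
grasp_force: 58.7
```

```bash
cat >> h.py <<'E'
K=dict(a=(593,17),b=(569,-89.9),c=(461.4,-66.7),d=(485,40.2))
E
python3 -c "
from h import *
o=st();print(yaw(o)-np.pi-BY)
print('b');go(*K['b'],100,-.30+np.pi)"
```

```text
t 6.35 pos [461.9 -65.7  97.6] yaw 2.124 F [ 2.7  2.  -2. ] M [ 0.617 -0.505 -0.003] op 9.4 gf 58.7 j [ 0.54  0.36 -0.62  2.11  0.3   0.75  0.28]
-0.8023394844066488
b
d cm [-7.69  7.84 -0.21] rv [ 0.002  0.002 -0.717]
```

Call:
carry_out(
  rows=[
    {"dx": 0,"dy": 0,"dz": 0,"ax": 0,"ay": 0,"az": 0},
    {"dx": 0,"dy": 0,"dz": -1.5,"ax": 0,"ay": 0,"az": 0},
    {"dx": 0,"dy": 0,"dz": -4.2,"ax": 0,"ay": 0,"az": 0},
    {"dx": -2.2,"dy": 2.3,"dz": -4.3,"ax": 0,"ay": 0,"az": -0.145},
    {"dx": -4.4,"dy": 4.5,"dz": -4.3,"ax": 0,"ay": 0,"az": -0.29},
    {"dx": -6.5,"dy": 6.6,"dz": -4.3,"ax": 0,"ay": 0,"az": -0.435},
    {"dx": -7.69,"dy": 7.84,"dz": -4.3,"ax": 0,"ay": 0,"az": -0.58},
    {"dx": -7.69,"dy": 7.84,"dz": -3.6,"ax": 0,"ay": 0,"az": -0.717},
    {"dx": -7.69,"dy": 7.84,"dz": -0.2,"ax": 0,"ay": 0,"az": -0.717},
    {"dx": -7.69,"dy": 7.84,"dz": -0.2,"ax": 0,"ay": 0,"az": -0.717},
  ],
  fingers=3.0,
)

```text
time: 7.35
ee_pos: [564.9, -91.6, 95.7]
ee_rot: [-0.003, 0.149, 0.989, -0.0]
contact_force: [-1.3, 0.3, -0.7]
opening: 30.0
grasp_force: 0.0
```

Call:
carry_out(
  rows=[
    {"dx": 0,"dy": 0,"dz": 0,"ax": 0,"ay": 0,"az": 0},
    {"dx": 0,"dy": 0,"dz": 0,"ax": 0,"ay": 0,"az": 0},
    {"dx": 0,"dy": 0,"dz": 0,"ax": 0,"ay": 0,"az": 0},
  ],
  fingers=0.6,
)

```text
time: 7.65
ee_pos: [567.9, -90.5, 99.9]
ee_rot: [0.0, 0.149, 0.989, -0.0]
contact_force: [-0.1, 1.8, -2.1]
opening: 9.6
grasp_force: 59.1
```

```bash
cat >> h.py <<'E'
def rel():
    o=st();print("REL",round((yaw(o)-BY+np.pi/2)%np.pi-np.pi/2,3),round((yaw(o)-np.pi-BY),3),"eff",o["joint_efforts"].round(3)[4:])
E
python3 -c "
from h import *
rel()"
```

```text
t 7.65 pos [567.9 -90.5  99.9] yaw 2.843 F [-0.1  1.8 -2.1] M [0.242 0.143 0.04 ] op 9.6 gf 59.1 j [ 0.59  0.54 -0.72  1.86  0.45  0.9   0.94]
REL -0.084 -0.084 eff [ 0.337 -0.037 -0.032]
```

Turn b to −0.80: az +0.715.

Call:
carry_out(
  rows=[
    {"dx": 0,"dy": 0,"dz": 0.04,"ax": 0,"ay": 0,"az": 0.145},
    {"dx": 0,"dy": 0,"dz": 0.09,"ax": 0,"ay": 0,"az": 0.29},
    {"dx": 0,"dy": 0,"dz": 0.13,"ax": 0,"ay": 0,"az": 0.435},
    {"dx": 0,"dy": 0,"dz": 0.17,"ax": 0,"ay": 0,"az": 0.58},
    {"dx": 0,"dy": 0,"dz": 0.21,"ax": 0,"ay": 0,"az": 0.715},
    {"dx": 0,"dy": 0,"dz": 0.21,"ax": 0,"ay": 0,"az": 0.715},
  ],
)

```text
time: 8.25
ee_pos: [568.8, -89.2, 97.8]
ee_rot: [0.001, 0.486, 0.874, 0.001]
contact_force: [2.3, 5.7, -4.0]
opening: 9.7
grasp_force: 58.9
```

```bash
python3 -c "
from h import *
rel()
print('d');go(*K['d'],100,-.353+np.pi)"
```

```text
t 8.25 pos [568.8 -89.2  97.8] yaw 2.127 F [ 2.3  5.7 -4. ] M [ 1.033 -0.474  0.01 ] op 9.7 gf 58.9 j [ 0.47  0.5  -0.55  1.87  0.34  0.86  0.31]
REL -0.799 -0.799 eff [ 0.883  0.996 -1.202]
d
d cm [15.41 -0.28 -0.23] rv [ 0.003  0.001 -0.661]
```

Call:
carry_out(
  rows=[
    {"dx": 0,"dy": 0,"dz": 0,"ax": 0,"ay": 0,"az": 0},
    {"dx": 0,"dy": 0,"dz": -1.5,"ax": 0,"ay": 0,"az": 0},
    {"dx": 0,"dy": 0,"dz": -4.2,"ax": 0,"ay": 0,"az": 0},
    {"dx": 4.5,"dy": -0.1,"dz": -4.3,"ax": 0,"ay": 0,"az": -0.145},
    {"dx": 9,"dy": -0.28,"dz": -4.3,"ax": 0,"ay": 0,"az": -0.29},
    {"dx": 13,"dy": -0.28,"dz": -4.3,"ax": 0,"ay": 0,"az": -0.435},
    {"dx": 15.41,"dy": -0.28,"dz": -4.3,"ax": 0,"ay": 0,"az": -0.58},
    {"dx": 15.41,"dy": -0.28,"dz": -3.6,"ax": 0,"ay": 0,"az": -0.661},
    {"dx": 15.41,"dy": -0.28,"dz": -0.2,"ax": 0,"ay": 0,"az": -0.661},
    {"dx": 15.41,"dy": -0.28,"dz": -0.2,"ax": 0,"ay": 0,"az": -0.661},
  ],
  fingers=3.0,
)

```text
time: 9.25
ee_pos: [482.2, 37.2, 97.5]
ee_rot: [-0.002, 0.176, 0.984, -0.001]
contact_force: [-1.1, -0.3, 1.0]
opening: 30.2
grasp_force: 0.0
```

Call:
carry_out(
  rows=[
    {"dx": 0,"dy": 0,"dz": 0,"ax": 0,"ay": 0,"az": 0},
    {"dx": 0,"dy": 0,"dz": 0,"ax": 0,"ay": 0,"az": 0},
    {"dx": 0,"dy": 0,"dz": 0,"ax": 0,"ay": 0,"az": 0},
  ],
  fingers=0.6,
)

```text
time: 9.55
ee_pos: [485.0, 39.9, 100.3]
ee_rot: [0.001, 0.176, 0.984, 0.001]
contact_force: [0.2, 5.4, -1.5]
opening: 9.5
grasp_force: 59.2
```

```bash
python3 -c "
from h import *
rel()"
```

```text
t 9.55 pos [485.   39.9 100.3] yaw 2.789 F [ 0.2  5.4 -1.5] M [1.078 0.017 0.054] op 9.5 gf 59.2 j [ 0.42  0.42 -0.76  2.06  0.39  0.81  0.64]
REL -0.138 -0.138 eff [ 0.931  0.88  -0.021]
```

Call:
carry_out(
  rows=[
    {"dx": 0,"dy": 0,"dz": 0.04,"ax": 0,"ay": 0,"az": 0.145},
    {"dx": 0,"dy": 0,"dz": 0.09,"ax": 0,"ay": 0,"az": 0.29},
    {"dx": 0,"dy": 0,"dz": 0.13,"ax": 0,"ay": 0,"az": 0.435},
    {"dx": 0,"dy": 0,"dz": 0.17,"ax": 0,"ay": 0,"az": 0.58},
    {"dx": 0,"dy": 0,"dz": 0.21,"ax": 0,"ay": 0,"az": 0.72},
    {"dx": 0,"dy": 0,"dz": 0.25,"ax": 0,"ay": 0,"az": 0.85},
    {"dx": 0,"dy": 0,"dz": 0.25,"ax": 0,"ay": 0,"az": 0.85},
  ],
)

```text
time: 10.25
ee_pos: [485.7, 40.9, 97.9]
ee_rot: [0.001, 0.567, 0.824, 0.002]
contact_force: [0.8, 6.8, -1.3]
opening: 9.2
grasp_force: 59.1
```

```bash
python3 -c "
from h import *
rel()"
```

```text
t 10.25 pos [485.7  40.9  97.9] yaw 1.936 F [ 0.8  6.8 -1.3] M [ 1.528 -0.219 -0.053] op 9.2 gf 59.1 j [ 0.26  0.38 -0.56  2.07  0.29  0.77 -0.11]
REL -0.991 -0.991 eff [ 1.215  1.331 -0.991]
```

Call:
carry_out(
  rows=[
    {"dx": 0,"dy": 0,"dz": 0.04,"ax": 0,"ay": 0,"az": 0.13},
    {"dx": 0,"dy": 0,"dz": 0.08,"ax": 0,"ay": 0,"az": 0.26},
    {"dx": 0,"dy": 0,"dz": 0.08,"ax": 0,"ay": 0,"az": 0.26},
  ],
)

```text
time: 10.55
ee_pos: [486.0, 41.1, 97.2]
ee_rot: [0.001, 0.669, 0.743, 0.003]
contact_force: [1.7, 7.7, -2.3]
opening: 9.6
grasp_force: 59.0
```

```bash
python3 -c "
from h import *
rel();capture('side');rel()
print('b');go(*K['b'],98,-.799+BY+np.pi)"
```

```text
t 10.55 pos [486.   41.1  97.2] yaw 1.676 F [ 1.7  7.7 -2.3] M [ 1.593 -0.318 -0.074] op 9.6 gf 59.0 j [ 0.22  0.37 -0.51  2.07  0.25  0.75 -0.34]
REL -1.251 -1.251 eff [ 1.236  1.51  -0.988]
t 10.6 pos [486.   41.1  97.2] yaw 1.679 F [ 1.9  6.9 -1.7] M [ 1.595 -0.363 -0.132] op 9.7 gf 59.0 j [ 0.22  0.37 -0.51  2.07  0.25  0.76 -0.34]
REL -1.248 -1.248 eff [ 1.287  1.512 -0.255]
b
d cm [-13.92   6.85  -0.09] rv [ 0.005 -0.001 -0.449]
```

Call:
carry_out(
  rows=[
    {"dx": 0,"dy": 0,"dz": 0,"ax": 0,"ay": 0,"az": 0},
    {"dx": 0,"dy": 0,"dz": -1.5,"ax": 0,"ay": 0,"az": 0},
    {"dx": 0,"dy": 0,"dz": -4.2,"ax": 0,"ay": 0,"az": 0},
    {"dx": -4,"dy": 2,"dz": -4.3,"ax": 0,"ay": 0,"az": -0.145},
    {"dx": -8,"dy": 4,"dz": -4.3,"ax": 0,"ay": 0,"az": -0.29},
    {"dx": -12,"dy": 6,"dz": -4.3,"ax": 0,"ay": 0,"az": -0.4},
    {"dx": -13.76,"dy": 6.87,"dz": -4.3,"ax": 0.003,"ay": 0,"az": -0.449},
    {"dx": -13.76,"dy": 6.87,"dz": -3.3,"ax": 0.003,"ay": 0,"az": -0.449},
    {"dx": -13.76,"dy": 6.87,"dz": -0.09,"ax": 0.003,"ay": 0,"az": -0.449},
    {"dx": -13.76,"dy": 6.87,"dz": -0.09,"ax": 0.003,"ay": 0,"az": -0.449},
  ],
  fingers=3.0,
)

```text
time: 11.6
ee_pos: [563.6, -90.6, 93.4]
ee_rot: [-0.004, 0.486, 0.874, -0.003]
contact_force: [0.2, 0.0, -0.6]
opening: 30.2
grasp_force: 0.0
```

Call:
carry_out(
  rows=[
    {"dx": 0,"dy": 0,"dz": 0,"ax": 0,"ay": 0,"az": 0},
    {"dx": 0,"dy": 0,"dz": 0,"ax": 0,"ay": 0,"az": 0},
    {"dx": 0,"dy": 0,"dz": 0,"ax": 0,"ay": 0,"az": 0},
  ],
  fingers=0.6,
)

```text
time: 11.9
ee_pos: [568.3, -88.9, 97.4]
ee_rot: [0.0, 0.485, 0.874, 0.0]
contact_force: [5.2, 2.8, -9.3]
opening: 9.7
grasp_force: 59.5
```

```bash
cat >> h.py <<'E'
K=dict(a=(593.2,18.3),b=(569,-88.3),c=(462.3,-65.2),d=(486.2,42))
def mz(n=5):
    L=[]
    for i in range(n): L.append(observe()["torque"][2]);capture("side")
    print("Mz",np.round(L,3),"mean",np.mean(L).round(3))
E
python3 -c "
from h import *
rel()"
```

```text
t 11.9 pos [568.3 -88.9  97.4] yaw 2.129 F [ 5.2  2.8 -9.3] M [ 0.608 -0.971  0.03 ] op 9.7 gf 59.5 j [ 0.45  0.5  -0.52  1.87  0.32  0.86  0.33]
REL -0.798 -0.798 eff [ 0.366  1.668 -0.054]
```

Call:
carry_out(
  rows=[
    {"dx": 0,"dy": 0,"dz": 0.04,"ax": 0,"ay": 0,"az": 0.15},
    {"dx": 0,"dy": 0,"dz": 0.09,"ax": 0,"ay": 0,"az": 0.3},
    {"dx": 0,"dy": 0,"dz": 0.13,"ax": 0,"ay": 0,"az": 0.45},
    {"dx": 0,"dy": 0,"dz": 0.13,"ax": 0,"ay": 0,"az": 0.45},
  ],
)

```text
time: 12.3
ee_pos: [569.5, -88.4, 96.2]
ee_rot: [0.001, 0.669, 0.743, 0.001]
contact_force: [8.1, 4.5, -12.8]
opening: 9.5
grasp_force: 59.2
```

```bash
python3 -c "
from h import *
mz(6);rel()
print('a');go(*K['a'],98,-.80+BY+np.pi)"
```

```text
Mz [-0.009  0.031 -0.038  0.031  0.013  0.016] mean 0.007
t 12.6 pos [569.5 -88.3  96.3] yaw 1.679 F [  8.2   3.9 -12.8] M [ 0.79  -1.621  0.023] op 9.6 gf 59.2 j [ 0.37  0.48 -0.42  1.88  0.26  0.83 -0.07]
REL -1.247 -1.247 eff [ 0.525  2.576 -0.003]
a
d cm [10.35  3.51 -0.15] rv [ 0.003 -0.    -0.447]
```

Call:
carry_out(
  rows=[
    {"dx": 0,"dy": 0,"dz": 0,"ax": 0,"ay": 0,"az": 0},
    {"dx": 0,"dy": 0,"dz": -1.5,"ax": 0,"ay": 0,"az": 0},
    {"dx": 0,"dy": 0,"dz": -4.2,"ax": 0,"ay": 0,"az": 0},
    {"dx": 3.5,"dy": 1.2,"dz": -4.3,"ax": 0,"ay": 0,"az": -0.145},
    {"dx": 7,"dy": 2.4,"dz": -4.3,"ax": 0,"ay": 0,"az": -0.29},
    {"dx": 10.35,"dy": 3.51,"dz": -4.3,"ax": 0.003,"ay": 0,"az": -0.447},
    {"dx": 10.35,"dy": 3.51,"dz": -3.3,"ax": 0.003,"ay": 0,"az": -0.447},
    {"dx": 10.35,"dy": 3.51,"dz": -0.15,"ax": 0.003,"ay": 0,"az": -0.447},
    {"dx": 10.35,"dy": 3.51,"dz": -0.15,"ax": 0.003,"ay": 0,"az": -0.447},
    {"dx": 10.35,"dy": 3.51,"dz": -0.15,"ax": 0.003,"ay": 0,"az": -0.447},
  ],
  fingers=3.0,
)

```text
time: 13.6
ee_pos: [590.9, 15.0, 97.5]
ee_rot: [-0.002, 0.488, 0.873, -0.003]
contact_force: [-0.5, 0.2, 0.6]
opening: 30.0
grasp_force: 0.0
```

```bash
python3 -c "
from h import *
mz(3);rel()"
```

```text
Mz [-0.025 -0.017  0.009] mean -0.011
t 13.75 pos [592.   15.4  98.3] yaw 2.123 F [ 0.3  0.3 -0.3] M [0.008 0.016 0.001] op 30.1 gf 0.0 j [ 0.27  0.53 -0.53  1.83  0.34  0.88  0.13]
REL -0.804 -0.804 eff [0.003 0.05  0.004]
```

Call:
carry_out(
  rows=[
    {"dx": 0,"dy": 0,"dz": 0,"ax": 0,"ay": 0,"az": 0},
    {"dx": 0,"dy": 0,"dz": 0,"ax": 0,"ay": 0,"az": 0},
    {"dx": 0,"dy": 0,"dz": 0,"ax": 0,"ay": 0,"az": 0},
    {"dx": 0,"dy": 0,"dz": 0.04,"ax": 0,"ay": 0,"az": 0.15},
    {"dx": 0,"dy": 0,"dz": 0.09,"ax": 0,"ay": 0,"az": 0.3},
    {"dx": 0,"dy": 0,"dz": 0.13,"ax": 0,"ay": 0,"az": 0.45},
    {"dx": 0,"dy": 0,"dz": 0.18,"ax": 0,"ay": 0,"az": 0.6},
    {"dx": 0,"dy": 0,"dz": 0.18,"ax": 0,"ay": 0,"az": 0.6},
  ],
  fingers=0.6,
)

```text
time: 14.55
ee_pos: [593.5, 16.8, 96.4]
ee_rot: [0.0, 0.725, 0.689, -0.0]
contact_force: [4.7, 1.9, 4.8]
opening: 9.6
grasp_force: 59.5
```

```bash
python3 -c "
from h import *
mz(5);rel()"
```

```text
Mz [-0.054 -0.064 -0.147 -0.098 -0.077] mean -0.088
t 14.8 pos [593.5  16.8  96.4] yaw 1.524 F [5.  2.3 5.9] M [ 0.449 -0.868 -0.104] op 9.7 gf 59.5 j [ 0.16  0.5  -0.39  1.83  0.25  0.85 -0.39]
REL -1.403 -1.403 eff [0.19  1.533 0.087]
```

Call:
carry_out(
  rows=[
    {"dx": 0,"dy": 0,"dz": 0.01,"ax": 0,"ay": 0,"az": 0.03},
    {"dx": 0,"dy": 0,"dz": 0.02,"ax": 0,"ay": 0,"az": 0.06},
    {"dx": 0,"dy": 0,"dz": 0.03,"ax": 0,"ay": 0,"az": 0.08},
    {"dx": 0,"dy": 0,"dz": 0.03,"ax": 0,"ay": 0,"az": 0.09},
    {"dx": 0,"dy": 0,"dz": 0.03,"ax": 0,"ay": 0,"az": 0.1},
  ],
)

```text
time: 15.3
ee_pos: [593.6, 16.7, 96.2]
ee_rot: [0.0, 0.757, 0.653, -0.0]
contact_force: [4.4, 1.4, 5.8]
opening: 9.4
grasp_force: 59.5
```

```bash
python3 -c "
from h import *
rel();mz(5);rel()"
```

```text
t 15.3 pos [593.6  16.7  96.2] yaw 1.424 F [4.4 1.4 5.8] M [ 0.485 -0.942  0.089] op 9.4 gf 59.5 j [ 0.15  0.5  -0.37  1.83  0.23  0.85 -0.48]
REL -1.503 -1.503 eff [0.074 1.54  0.016]
Mz [0.089 0.126 0.112 0.072 0.049] mean 0.09
t 15.55 pos [593.6  16.8  96.2] yaw 1.424 F [4.8 2.5 5.4] M [ 0.495 -0.966  0.059] op 9.6 gf 59.5 j [ 0.15  0.5  -0.37  1.83  0.23  0.85 -0.48]
REL -1.502 -1.502 eff [ 0.091  1.526 -0.057]
```

Call:
carry_out(
  rows=[
    {"dx": 0,"dy": 0,"dz": 0.01,"ax": 0,"ay": 0,"az": 0.03},
    {"dx": 0,"dy": 0,"dz": 0.02,"ax": 0,"ay": 0,"az": 0.06},
    {"dx": 0,"dy": 0,"dz": 0.03,"ax": 0,"ay": 0,"az": 0.08},
    {"dx": 0,"dy": 0,"dz": 0.03,"ax": 0,"ay": 0,"az": 0.1},
  ],
)

```text
time: 15.95
ee_pos: [593.6, 16.8, 95.9]
ee_rot: [0.0, 0.789, 0.615, -0.0]
contact_force: [5.3, 1.5, 5.3]
opening: 9.6
grasp_force: 59.5
```

```bash
python3 -c "
from h import *
mz(4);rel()"
```

```text
Mz [0.078 0.057 0.068 0.085] mean 0.072
t 16.15 pos [593.7  16.8  95.9] yaw 1.324 F [4.8 0.8 5.6] M [ 0.439 -0.921  0.071] op 9.7 gf 59.5 j [ 0.13  0.5  -0.34  1.84  0.22  0.84 -0.57]
REL 1.539 -1.602 eff [ 0.115  1.557 -0.055]
```

Call:
carry_out(
  rows=[
    {"dx": 0,"dy": 0,"dz": 0,"ax": 0,"ay": 0,"az": 0},
    {"dx": 0,"dy": 0,"dz": -1.5,"ax": 0,"ay": 0,"az": 0},
    {"dx": 0,"dy": 0,"dz": -4.2,"ax": 0,"ay": 0,"az": 0},
  ],
  fingers=3.0,
)

```text
time: 16.45
ee_pos: [588.5, 15.2, 134.9]
ee_rot: [-0.003, 0.789, 0.615, -0.006]
contact_force: [0.5, -0.1, 1.4]
opening: 30.0
grasp_force: 0.0
```

```bash
python3 -c "
from h import *
K.update(a=(593.4,17.3),b=(570,-88.2))
rel();go(*K['c'],98,-.80+BY+np.pi)"
```

```text
t 16.45 pos [588.5  15.2 134.9] yaw 1.324 F [ 0.5 -0.1  1.4] M [-0.056 -0.055 -0.05 ] op 30.0 gf 0.0 j [ 0.14  0.45 -0.35  1.81  0.19  0.93 -0.54]
REL 1.539 -1.603 eff [ 0.267 -0.81  -0.245]
d cm [-10.86 -10.23   3.87] rv [-0.013  0.001 -0.803]
```

Call:
carry_out(
  rows=[
    {"dx": -3,"dy": -2.9,"dz": 0,"ax": 0,"ay": 0,"az": -0.145},
    {"dx": -6,"dy": -5.8,"dz": 0,"ax": 0,"ay": 0,"az": -0.29},
    {"dx": -9,"dy": -8.7,"dz": 0,"ax": 0,"ay": 0,"az": -0.435},
    {"dx": -11,"dy": -10.63,"dz": 0,"ax": 0,"ay": 0,"az": -0.58},
    {"dx": -11,"dy": -10.63,"dz": 0.5,"ax": 0,"ay": 0,"az": -0.72},
    {"dx": -11,"dy": -10.63,"dz": 2,"ax": 0,"ay": 0,"az": -0.803},
    {"dx": -11,"dy": -10.63,"dz": 3.96,"ax": 0,"ay": 0,"az": -0.803},
    {"dx": -11,"dy": -10.63,"dz": 3.96,"ax": 0,"ay": 0,"az": -0.803},
    {"dx": -11,"dy": -10.63,"dz": 3.96,"ax": 0,"ay": 0,"az": -0.803},
  ],
)

```text
time: 17.35
ee_pos: [460.5, -65.0, 97.7]
ee_rot: [-0.003, 0.486, 0.874, -0.003]
contact_force: [0.9, -0.3, 1.0]
opening: 30.2
grasp_force: 0.0
```

```bash
python3 -c "
from h import *
mz(2);rel();go(*K['c'],98,-.80+BY+np.pi)"
```

```text
Mz [-0.012 -0.028] mean -0.02
t 17.45 pos [461.5 -64.9  98.3] yaw 2.127 F [0.5 0.1 0.5] M [0.009 0.002 0.008] op 30.0 gf 0.0 j [ 0.44  0.34 -0.51  2.11  0.24  0.75  0.33]
REL -0.8 -0.8 eff [0.007 0.063 0.004]
d cm [-0.07  0.06  0.03] rv [-0.005 -0.001  0.   ]
```

Good position. Grip c and turn it to about −1.6.

Call:
carry_out(
  rows=[
    {"dx": 0,"dy": 0,"dz": 0,"ax": 0,"ay": 0,"az": 0},
    {"dx": 0,"dy": 0,"dz": 0,"ax": 0,"ay": 0,"az": 0},
    {"dx": 0,"dy": 0,"dz": 0,"ax": 0,"ay": 0,"az": 0},
    {"dx": 0,"dy": 0,"dz": 0.04,"ax": 0,"ay": 0,"az": 0.15},
    {"dx": 0,"dy": 0,"dz": 0.09,"ax": 0,"ay": 0,"az": 0.3},
    {"dx": 0,"dy": 0,"dz": 0.13,"ax": 0,"ay": 0,"az": 0.45},
    {"dx": 0,"dy": 0,"dz": 0.18,"ax": 0,"ay": 0,"az": 0.58},
    {"dx": 0,"dy": 0,"dz": 0.2,"ax": 0,"ay": 0,"az": 0.68},
    {"dx": 0,"dy": 0,"dz": 0.22,"ax": 0,"ay": 0,"az": 0.75},
    {"dx": 0,"dy": 0,"dz": 0.24,"ax": 0,"ay": 0,"az": 0.8},
  ],
  fingers=0.6,
)

```text
time: 18.45
ee_pos: [463.5, -64.7, 96.2]
ee_rot: [0.001, 0.788, 0.615, -0.001]
contact_force: [3.1, -0.2, 1.8]
opening: 9.6
grasp_force: 58.7
```

```bash
python3 -c "
from h import *
mz(4);rel()"
```

```text
Mz [ 0.147  0.074 -0.    -0.005] mean 0.054
t 18.65 pos [463.4 -64.7  96.1] yaw 1.328 F [ 5.3 -0.3  3.5] M [ 0.064 -1.221  0.027] op 9.6 gf 59.0 j [ 0.3   0.32 -0.34  2.12  0.16  0.72 -0.39]
REL 1.543 -1.598 eff [-0.128  1.776 -0.063]
```

Call:
carry_out(
  rows=[
    {"dx": 0,"dy": 0,"dz": 0,"ax": 0,"ay": 0,"az": 0},
    {"dx": 0,"dy": 0,"dz": -1.5,"ax": 0,"ay": 0,"az": 0},
    {"dx": 0,"dy": 0,"dz": -4.2,"ax": 0,"ay": 0,"az": 0},
    {"dx": 0.1,"dy": 4,"dz": -4.3,"ax": 0,"ay": 0,"az": -0.14},
    {"dx": 0.2,"dy": 8,"dz": -4.3,"ax": 0,"ay": 0,"az": -0.28},
    {"dx": 0.34,"dy": 11.07,"dz": -4.2,"ax": 0,"ay": 0,"az": -0.35},
    {"dx": 0.34,"dy": 11.07,"dz": -2.5,"ax": 0,"ay": 0,"az": -0.35},
    {"dx": 0.34,"dy": 11.07,"dz": -0.13,"ax": 0,"ay": 0,"az": -0.35},
    {"dx": 0.34,"dy": 11.07,"dz": -0.13,"ax": 0,"ay": 0,"az": -0.35},
    {"dx": 0.34,"dy": 11.07,"dz": -0.13,"ax": 0,"ay": 0,"az": -0.35},
  ],
  fingers=3.0,
)

```text
time: 19.65
ee_pos: [567.8, -88.3, 95.1]
ee_rot: [-0.003, 0.668, 0.744, -0.004]
contact_force: [-0.1, 0.6, 0.2]
opening: 30.3
grasp_force: 0.0
```

```bash
python3 -c "
from h import *
capture('side');capture('side');rel()"
```

```text
t 19.75 pos [569.3 -88.3  96.5] yaw 1.677 F [0.4 0.4 0.3] M [ 0.018 -0.005 -0.053] op 30.0 gf 0.0 j [ 0.33  0.48 -0.37  1.87  0.23  0.84 -0.05]
REL -1.25 -1.25 eff [0.011 0.069 0.006]
```

Call:
carry_out(
  rows=[
    {"dx": 0,"dy": 0,"dz": 0,"ax": 0,"ay": 0,"az": 0},
    {"dx": 0,"dy": 0,"dz": 0,"ax": 0,"ay": 0,"az": 0},
    {"dx": 0,"dy": 0,"dz": 0,"ax": 0,"ay": 0,"az": 0},
    {"dx": 0,"dy": 0,"dz": 0.04,"ax": 0,"ay": 0,"az": 0.14},
    {"dx": 0,"dy": 0,"dz": 0.08,"ax": 0,"ay": 0,"az": 0.25},
    {"dx": 0,"dy": 0,"dz": 0.1,"ax": 0,"ay": 0,"az": 0.33},
    {"dx": 0,"dy": 0,"dz": 0.11,"ax": 0,"ay": 0,"az": 0.37},
    {"dx": 0,"dy": 0,"dz": 0.12,"ax": 0,"ay": 0,"az": 0.4},
  ],
  fingers=0.6,
)

```text
time: 20.55
ee_pos: [571.0, -88.5, 95.9]
ee_rot: [0.0, 0.803, 0.595, -0.001]
contact_force: [2.0, -0.5, 5.1]
opening: 9.4
grasp_force: 58.9
```

```bash
python3 -c "
from h import *
mz(4);rel()"
```

```text
Mz [ 0.098  0.1   -0.02   0.013] mean 0.048
t 20.75 pos [571.1 -88.5  95.9] yaw 1.277 F [ 1.6 -0.   5.2] M [-0.049 -0.334  0.039] op 9.7 gf 58.9 j [ 0.26  0.47 -0.27  1.88  0.17  0.82 -0.4 ]
REL 1.492 -1.65 eff [-0.107  0.508 -0.032]
```

Call:
carry_out(
  rows=[
    {"dx": 0,"dy": 0,"dz": 0.01,"ax": 0,"ay": 0,"az": 0.04},
    {"dx": 0,"dy": 0,"dz": 0.03,"ax": 0,"ay": 0,"az": 0.08},
    {"dx": 0,"dy": 0,"dz": 0.03,"ax": 0,"ay": 0,"az": 0.11},
    {"dx": 0,"dy": 0,"dz": 0.04,"ax": 0,"ay": 0,"az": 0.13},
    {"dx": 0,"dy": 0,"dz": 0.04,"ax": 0,"ay": 0,"az": 0.15},
  ],
)

```text
time: 21.25
ee_pos: [571.4, -88.6, 95.5]
ee_rot: [0.001, 0.846, 0.534, -0.001]
contact_force: [3.2, -0.9, 5.3]
opening: 9.5
grasp_force: 58.9
```

```bash
python3 -c "
from h import *
mz(4);rel()"
```

```text
Mz [0.07  0.14  0.05  0.018] mean 0.069
t 21.45 pos [571.4 -88.6  95.5] yaw 1.127 F [ 4.1 -0.8  4.9] M [-0.14  -0.698  0.02 ] op 9.7 gf 59.0 j [ 0.23  0.47 -0.24  1.88  0.15  0.82 -0.53]
REL 1.342 -1.8 eff [-0.265  0.977 -0.058]
```

Call:
carry_out(
  rows=[
    {"dx": 0,"dy": 0,"dz": 0.01,"ax": 0,"ay": 0,"az": 0.04},
    {"dx": 0,"dy": 0,"dz": 0.03,"ax": 0,"ay": 0,"az": 0.08},
    {"dx": 0,"dy": 0,"dz": 0.03,"ax": 0,"ay": 0,"az": 0.11},
    {"dx": 0,"dy": 0,"dz": 0.04,"ax": 0,"ay": 0,"az": 0.13},
    {"dx": 0,"dy": 0,"dz": 0.04,"ax": 0,"ay": 0,"az": 0.15},
  ],
)

```text
time: 21.95
ee_pos: [571.7, -88.8, 95.1]
ee_rot: [0.001, 0.883, 0.469, -0.001]
contact_force: [4.7, -2.0, 4.1]
opening: 9.8
grasp_force: 58.9
```

```bash
python3 -c "
from h import *
mz(4);rel()"
```

```text
Mz [0.129 0.039 0.086 0.074] mean 0.082
t 22.15 pos [571.7 -88.8  95.1] yaw 0.977 F [ 3.9 -0.7  5.1] M [-0.316 -0.962  0.064] op 9.7 gf 58.9 j [ 0.2   0.46 -0.2   1.88  0.13  0.81 -0.66]
REL 1.192 -1.95 eff [-0.411  1.38  -0.075]
```

Call:
carry_out(
  rows=[
    {"dx": 0,"dy": 0,"dz": 0,"ax": 0,"ay": 0,"az": 0},
    {"dx": 0,"dy": 0,"dz": -1.5,"ax": 0,"ay": 0,"az": 0},
    {"dx": 0,"dy": 0,"dz": -4.2,"ax": 0,"ay": 0,"az": 0},
    {"dx": 1.8,"dy": -4.2,"dz": -4.4,"ax": 0,"ay": 0,"az": -0.145},
    {"dx": 3.6,"dy": -8.4,"dz": -4.4,"ax": 0,"ay": 0,"az": -0.29},
    {"dx": 5.3,"dy": -12.3,"dz": -4.4,"ax": 0,"ay": 0,"az": -0.435},
    {"dx": 6.14,"dy": -14.21,"dz": -4.2,"ax": 0,"ay": 0,"az": -0.58},
    {"dx": 6.14,"dy": -14.21,"dz": -3,"ax": 0,"ay": 0,"az": -0.7},
    {"dx": 6.14,"dy": -14.21,"dz": -0.23,"ax": 0,"ay": 0,"az": -0.7},
    {"dx": 6.14,"dy": -14.21,"dz": -0.23,"ax": 0,"ay": 0,"az": -0.7},
  ],
  fingers=3.0,
)

```text
time: 23.15
ee_pos: [482.7, 41.5, 94.2]
ee_rot: [-0.003, 0.669, 0.744, -0.005]
contact_force: [-1.1, -0.6, -0.8]
opening: 30.1
grasp_force: 0.0
```

```bash
python3 -c "
from h import *
capture('side');capture('side');capture('side');rel()"
```

```text
t 23.3 pos [485.9  42.   97. ] yaw 1.676 F [ 1.  -0.3  0.3] M [ 0.007 -0.043  0.011] op 29.8 gf 0.0 j [ 0.13  0.36 -0.41  2.07  0.2   0.76 -0.3 ]
REL -1.25 -1.25 eff [ 0.008  0.077 -0.004]
```

Call:
carry_out(
  rows=[
    {"dx": 0,"dy": 0,"dz": 0,"ax": 0,"ay": 0,"az": 0},
    {"dx": 0,"dy": 0,"dz": 0,"ax": 0,"ay": 0,"az": 0},
    {"dx": 0,"dy": 0,"dz": 0,"ax": 0,"ay": 0,"az": 0},
    {"dx": 0,"dy": 0,"dz": 0.04,"ax": 0,"ay": 0,"az": 0.15},
    {"dx": 0,"dy": 0,"dz": 0.09,"ax": 0,"ay": 0,"az": 0.3},
    {"dx": 0,"dy": 0,"dz": 0.13,"ax": 0,"ay": 0,"az": 0.44},
    {"dx": 0,"dy": 0,"dz": 0.16,"ax": 0,"ay": 0,"az": 0.54},
    {"dx": 0,"dy": 0,"dz": 0.18,"ax": 0,"ay": 0,"az": 0.62},
    {"dx": 0,"dy": 0,"dz": 0.2,"ax": 0,"ay": 0,"az": 0.67},
    {"dx": 0,"dy": 0,"dz": 0.21,"ax": 0,"ay": 0,"az": 0.7},
  ],
  fingers=0.6,
)

```text
time: 24.3
ee_pos: [487.6, 41.8, 95.6]
ee_rot: [0.0, 0.884, 0.468, -0.001]
contact_force: [1.0, -1.8, 6.4]
opening: 9.5
grasp_force: 58.9
```

```bash
python3 -c "
from h import *
mz(4);rel()"
```

```text
Mz [0.131 0.094 0.035 0.098] mean 0.089
t 24.5 pos [487.6  41.7  95.6] yaw 0.976 F [ 1.2 -2.3  5.3] M [-0.424 -0.181  0.06 ] op 9.4 gf 58.9 j [-0.    0.34 -0.25  2.08  0.13  0.74 -0.93]
REL 1.191 -1.95 eff [-0.498  0.065 -0.08 ]
```

Call:
carry_out(
  rows=[
    {"dx": 0,"dy": 0,"dz": 0.01,"ax": 0,"ay": 0,"az": 0.03},
    {"dx": 0,"dy": 0,"dz": 0.02,"ax": 0,"ay": 0,"az": 0.06},
    {"dx": 0,"dy": 0,"dz": 0.02,"ax": 0,"ay": 0,"az": 0.08},
    {"dx": 0,"dy": 0,"dz": 0.03,"ax": 0,"ay": 0,"az": 0.09},
    {"dx": 0,"dy": 0,"dz": 0.03,"ax": 0,"ay": 0,"az": 0.1},
    {"dx": 0,"dy": 0,"dz": 0.03,"ax": 0,"ay": 0,"az": 0.1},
  ],
)

```text
time: 25.1
ee_pos: [487.7, 41.7, 95.4]
ee_rot: [0.001, 0.906, 0.424, -0.001]
contact_force: [1.6, -2.3, 6.0]
opening: 9.7
grasp_force: 58.9
```

```bash
python3 -c "
from h import *
mz(8);rel()"
```

```text
Mz [0.079 0.109 0.137 0.148 0.152 0.162 0.132 0.121] mean 0.13
t 25.5 pos [487.7  41.7  95.4] yaw 0.877 F [ 0.7 -1.8  5.5] M [-0.484 -0.241  0.099] op 9.8 gf 58.9 j [-0.02  0.34 -0.23  2.08  0.12  0.73 -1.02]
REL 1.092 -2.05 eff [-0.614  0.116 -0.123]
```

Call:
carry_out(
  rows=[
    {"dx": 0,"dy": 0,"dz": 0,"ax": 0,"ay": 0,"az": 0},
    {"dx": 0,"dy": 0,"dz": -1.5,"ax": 0,"ay": 0,"az": 0},
    {"dx": 0,"dy": 0,"dz": -4.2,"ax": 0,"ay": 0,"az": 0},
    {"dx": 1.7,"dy": 3.3,"dz": -4.4,"ax": 0,"ay": 0,"az": -0.145},
    {"dx": 3.4,"dy": 6.7,"dz": -4.4,"ax": 0,"ay": 0,"az": -0.29},
    {"dx": 5.02,"dy": 9.91,"dz": -4.2,"ax": 0,"ay": 0,"az": -0.435},
    {"dx": 5.02,"dy": 9.91,"dz": -3,"ax": 0,"ay": 0,"az": -0.45},
    {"dx": 5.02,"dy": 9.91,"dz": -0.12,"ax": 0,"ay": 0,"az": -0.45},
    {"dx": 5.02,"dy": 9.91,"dz": -0.12,"ax": 0,"ay": 0,"az": -0.45},
    {"dx": 5.02,"dy": 9.91,"dz": -0.12,"ax": 0,"ay": 0,"az": -0.45},
  ],
  fingers=3.0,
)

```text
time: 26.5
ee_pos: [592.9, 17.5, 94.1]
ee_rot: [-0.002, 0.788, 0.616, -0.004]
contact_force: [-0.8, 0.6, 0.2]
opening: 30.2
grasp_force: 0.0
```

```bash
python3 -c "
from h import *
capture('side');capture('side');rel()"
```

```text
t 26.6 pos [594.5  17.7  95.6] yaw 1.327 F [0.1 0.6 0.1] M [ 0.067 -0.02   0.007] op 30.0 gf 0.0 j [ 0.08  0.5  -0.28  1.83  0.18  0.84 -0.53]
REL 1.542 -1.6 eff [ 0.006  0.06  -0.005]
```

Call:
carry_out(
  rows=[
    {"dx": 0,"dy": 0,"dz": 0,"ax": 0,"ay": 0,"az": 0},
    {"dx": 0,"dy": 0,"dz": 0,"ax": 0,"ay": 0,"az": 0},
    {"dx": 0,"dy": 0,"dz": 0,"ax": 0,"ay": 0,"az": 0},
    {"dx": 0,"dy": 0,"dz": 0.03,"ax": 0,"ay": 0,"az": 0.1},
    {"dx": 0,"dy": 0,"dz": 0.06,"ax": 0,"ay": 0,"az": 0.2},
    {"dx": 0,"dy": 0,"dz": 0.08,"ax": 0,"ay": 0,"az": 0.27},
    {"dx": 0,"dy": 0,"dz": 0.09,"ax": 0,"ay": 0,"az": 0.31},
    {"dx": 0,"dy": 0,"dz": 0.1,"ax": 0,"ay": 0,"az": 0.34},
    {"dx": 0,"dy": 0,"dz": 0.1,"ax": 0,"ay": 0,"az": 0.35},
    {"dx": 0,"dy": 0,"dz": 0.1,"ax": 0,"ay": 0,"az": 0.35},
  ],
  fingers=0.6,
)

```text
time: 27.6
ee_pos: [594.7, 17.5, 95.0]
ee_rot: [-0.0, 0.883, 0.469, -0.002]
contact_force: [-1.3, -0.5, 4.9]
opening: 9.6
grasp_force: 58.7
```

```bash
python3 -c "
from h import *
mz(8);rel()"
```

```text
Mz [ 0.08  -0.015 -0.014  0.032  0.036  0.001  0.019  0.011] mean 0.019
t 28.0 pos [594.7  17.4  95. ] yaw 0.977 F [-1.8 -0.3  5.3] M [ 0.003  0.438 -0.05 ] op 9.8 gf 58.7 j [ 0.02  0.49 -0.2   1.84  0.13  0.83 -0.84]
REL 1.192 -1.95 eff [ 0.08  -0.526 -0.017]
```

Call:
carry_out(
  rows=[
    {"dx": 0,"dy": 0,"dz": 0.01,"ax": 0,"ay": 0,"az": 0.03},
    {"dx": 0,"dy": 0,"dz": 0.02,"ax": 0,"ay": 0,"az": 0.06},
    {"dx": 0,"dy": 0,"dz": 0.02,"ax": 0,"ay": 0,"az": 0.08},
    {"dx": 0,"dy": 0,"dz": 0.03,"ax": 0,"ay": 0,"az": 0.09},
    {"dx": 0,"dy": 0,"dz": 0.03,"ax": 0,"ay": 0,"az": 0.1},
    {"dx": 0,"dy": 0,"dz": 0.03,"ax": 0,"ay": 0,"az": 0.1},
  ],
)

```text
time: 28.6
ee_pos: [594.8, 17.4, 94.8]
ee_rot: [0.0, 0.905, 0.424, -0.002]
contact_force: [-1.3, -0.4, 5.9]
opening: 9.9
grasp_force: 58.8
```

```bash
python3 -c "
from h import *
mz(6);rel()"
```

```text
Mz [0.03  0.037 0.067 0.001 0.012 0.025] mean 0.029
t 28.9 pos [594.8  17.4  94.8] yaw 0.877 F [-1.8  0.9  5.3] M [-0.075  0.336  0.034] op 9.5 gf 58.8 j [-0.    0.49 -0.17  1.84  0.11  0.83 -0.93]
REL 1.092 -2.05 eff [ 0.029 -0.511 -0.034]
```

Call:
carry_out(
  rows=[
    {"dx": 0,"dy": 0,"dz": 0,"ax": 0,"ay": 0,"az": 0},
    {"dx": 0,"dy": 0,"dz": -1.5,"ax": 0,"ay": 0,"az": 0},
    {"dx": 0,"dy": 0,"dz": -4.2,"ax": 0,"ay": 0,"az": 0},
    {"dx": -4.3,"dy": -1.4,"dz": -4.4,"ax": 0,"ay": 0,"az": -0.12},
    {"dx": -8.6,"dy": -2.8,"dz": -4.4,"ax": 0,"ay": 0,"az": -0.24},
    {"dx": -12.8,"dy": -4.15,"dz": -4.4,"ax": 0,"ay": 0,"az": -0.36},
    {"dx": -14.71,"dy": -4.77,"dz": -4,"ax": 0,"ay": 0,"az": -0.45},
    {"dx": -14.71,"dy": -4.77,"dz": -2.5,"ax": 0,"ay": 0,"az": -0.45},
    {"dx": -14.71,"dy": -4.77,"dz": -0.14,"ax": 0,"ay": 0,"az": -0.45},
    {"dx": -14.71,"dy": -4.77,"dz": -0.14,"ax": 0,"ay": 0,"az": -0.45},
  ],
  fingers=3.0,
)

```text
time: 29.9
ee_pos: [461.8, -65.5, 94.5]
ee_rot: [-0.002, 0.788, 0.616, -0.004]
contact_force: [0.2, -0.2, 0.7]
opening: 30.2
grasp_force: 0.0
```

```bash
python3 -c "
from h import *
capture('side');capture('side');capture('side');rel()"
```

```text
t 30.05 pos [464.2 -65.2  96.6] yaw 1.327 F [-0.7  0.4  0.9] M [ 0.008 -0.023 -0.033] op 29.7 gf 0.0 j [ 0.23  0.31 -0.26  2.12  0.12  0.72 -0.36]
REL 1.542 -1.6 eff [ 0.017  0.058 -0.002]
```

Call:
carry_out(
  rows=[
    {"dx": 0,"dy": 0,"dz": 0,"ax": 0,"ay": 0,"az": 0},
    {"dx": 0,"dy": 0,"dz": 0,"ax": 0,"ay": 0,"az": 0},
    {"dx": 0,"dy": 0,"dz": 0,"ax": 0,"ay": 0,"az": 0},
    {"dx": 0,"dy": 0,"dz": 0.04,"ax": 0,"ay": 0,"az": 0.13},
    {"dx": 0,"dy": 0,"dz": 0.08,"ax": 0,"ay": 0,"az": 0.25},
    {"dx": 0,"dy": 0,"dz": 0.1,"ax": 0,"ay": 0,"az": 0.34},
    {"dx": 0,"dy": 0,"dz": 0.12,"ax": 0,"ay": 0,"az": 0.4},
    {"dx": 0,"dy": 0,"dz": 0.13,"ax": 0,"ay": 0,"az": 0.43},
    {"dx": 0,"dy": 0,"dz": 0.13,"ax": 0,"ay": 0,"az": 0.45},
    {"dx": 0,"dy": 0,"dz": 0.13,"ax": 0,"ay": 0,"az": 0.45},
  ],
  fingers=0.6,
)

```text
time: 31.05
ee_pos: [464.7, -65.5, 95.6]
ee_rot: [0.0, 0.905, 0.424, -0.002]
contact_force: [-0.3, -1.0, 7.8]
opening: 9.0
grasp_force: 58.8
```

```bash
python3 -c "
from h import *
mz(6);rel()"
```

```text
Mz [0.059 0.076 0.074 0.028 0.102 0.06 ] mean 0.067
t 31.35 pos [464.6 -65.5  95.6] yaw 0.877 F [-1.6 -0.6  7.1] M [-0.22   0.2    0.035] op 9.5 gf 58.8 j [ 0.15  0.31 -0.17  2.13  0.08  0.71 -0.77]
REL 1.092 -2.05 eff [-0.159 -0.397 -0.046]
```

Call:
carry_out(
  rows=[
    {"dx": 0,"dy": 0,"dz": 0.01,"ax": 0,"ay": 0,"az": 0.03},
    {"dx": 0,"dy": 0,"dz": 0.02,"ax": 0,"ay": 0,"az": 0.06},
    {"dx": 0,"dy": 0,"dz": 0.02,"ax": 0,"ay": 0,"az": 0.08},
    {"dx": 0,"dy": 0,"dz": 0.03,"ax": 0,"ay": 0,"az": 0.09},
    {"dx": 0,"dy": 0,"dz": 0.03,"ax": 0,"ay": 0,"az": 0.1},
    {"dx": 0,"dy": 0,"dz": 0.03,"ax": 0,"ay": 0,"az": 0.1},
  ],
)

```text
time: 31.95
ee_pos: [464.8, -65.7, 95.4]
ee_rot: [0.001, 0.926, 0.379, -0.002]
contact_force: [-1.2, -1.2, 7.5]
opening: 9.3
grasp_force: 58.9
```

```bash
python3 -c "
from h import *
mz(6);rel()"
```

```text
Mz [0.15  0.104 0.093 0.087 0.121 0.129] mean 0.114
t 32.25 pos [464.8 -65.7  95.4] yaw 0.777 F [-1.8 -0.5  8.5] M [-0.311  0.269  0.092] op 9.8 gf 58.9 j [ 0.13  0.31 -0.15  2.13  0.07  0.71 -0.86]
REL 0.992 -2.15 eff [-0.337 -0.404 -0.121]
```

Call:
carry_out(
  rows=[
    {"dx": 0,"dy": 0,"dz": 0,"ax": 0,"ay": 0,"az": 0},
    {"dx": 0,"dy": 0,"dz": -1.5,"ax": 0,"ay": 0,"az": 0},
    {"dx": 0,"dy": 0,"dz": -4.2,"ax": 0,"ay": 0,"az": 0},
    {"dx": 2,"dy": 3.1,"dz": -4.4,"ax": 0,"ay": 0,"az": -0.1},
    {"dx": 4,"dy": 6.2,"dz": -4.4,"ax": 0,"ay": 0,"az": -0.2},
    {"dx": 6,"dy": 9.24,"dz": -4.2,"ax": 0,"ay": 0,"az": -0.2},
    {"dx": 6,"dy": 9.24,"dz": -3,"ax": 0,"ay": 0,"az": -0.2},
    {"dx": 6,"dy": 9.24,"dz": -0.05,"ax": 0,"ay": 0,"az": -0.2},
    {"dx": 6,"dy": 9.24,"dz": -0.05,"ax": 0,"ay": 0,"az": -0.2},
    {"dx": 6,"dy": 9.24,"dz": -0.05,"ax": 0,"ay": 0,"az": -0.2},
  ],
  fingers=3.0,
)

```text
time: 33.25
ee_pos: [569.9, -88.9, 93.6]
ee_rot: [-0.001, 0.883, 0.469, -0.004]
contact_force: [0.8, 0.4, 0.9]
opening: 29.8
grasp_force: 0.0
```

```bash
python3 -c "
from h import *
capture('side');capture('side');rel()"
```

```text
t 33.35 pos [571.3 -89.   95. ] yaw 0.977 F [ 0.4 -0.4 -0.7] M [0.023 0.025 0.044] op 29.8 gf 0.0 j [ 0.17  0.46 -0.15  1.88  0.1   0.81 -0.63]
REL 1.192 -1.95 eff [ 0.012  0.057 -0.   ]
```

Call:
carry_out(
  rows=[
    {"dx": 0,"dy": 0,"dz": 0,"ax": 0,"ay": 0,"az": 0},
    {"dx": 0,"dy": 0,"dz": 0,"ax": 0,"ay": 0,"az": 0},
    {"dx": 0,"dy": 0,"dz": 0,"ax": 0,"ay": 0,"az": 0},
    {"dx": 0,"dy": 0,"dz": 0.01,"ax": 0,"ay": 0,"az": 0.05},
    {"dx": 0,"dy": 0,"dz": 0.03,"ax": 0,"ay": 0,"az": 0.1},
    {"dx": 0,"dy": 0,"dz": 0.04,"ax": 0,"ay": 0,"az": 0.14},
    {"dx": 0,"dy": 0,"dz": 0.05,"ax": 0,"ay": 0,"az": 0.17},
    {"dx": 0,"dy": 0,"dz": 0.06,"ax": 0,"ay": 0,"az": 0.19},
    {"dx": 0,"dy": 0,"dz": 0.06,"ax": 0,"ay": 0,"az": 0.2},
    {"dx": 0,"dy": 0,"dz": 0.06,"ax": 0,"ay": 0,"az": 0.2},
  ],
  fingers=0.6,
)

```text
time: 34.35
ee_pos: [572.0, -89.5, 94.9]
ee_rot: [0.001, 0.926, 0.379, -0.002]
contact_force: [-1.5, -1.2, 9.8]
opening: 9.6
grasp_force: 59.1
```

```bash
python3 -c "
from h import *
mz(6);rel()"
```

```text
Mz [0.118 0.101 0.144 0.104 0.087 0.142] mean 0.116
t 34.65 pos [572.  -89.5  94.8] yaw 0.777 F [-1.5 -0.3  8.6] M [-0.068  0.307  0.088] op 9.1 gf 59.1 j [ 0.13  0.46 -0.11  1.88  0.07  0.81 -0.81]
REL 0.992 -2.15 eff [-0.154 -0.48  -0.106]
```

Call:
carry_out(
  rows=[
    {"dx": 0,"dy": 0,"dz": 0,"ax": 0,"ay": 0,"az": 0},
    {"dx": 0,"dy": 0,"dz": -1.5,"ax": 0,"ay": 0,"az": 0},
    {"dx": 0,"dy": 0,"dz": -4.2,"ax": 0,"ay": 0,"az": 0},
    {"dx": 0.9,"dy": -4.4,"dz": -4.4,"ax": 0,"ay": 0,"az": -0.05},
    {"dx": 1.8,"dy": -8.8,"dz": -4.4,"ax": 0,"ay": 0,"az": -0.1},
    {"dx": 2.7,"dy": -13,"dz": -4.4,"ax": 0,"ay": 0,"az": -0.1},
    {"dx": 3.16,"dy": -15.19,"dz": -4,"ax": 0,"ay": 0,"az": -0.1},
    {"dx": 3.16,"dy": -15.19,"dz": -2.5,"ax": 0,"ay": 0,"az": -0.1},
    {"dx": 3.16,"dy": -15.19,"dz": 0,"ax": 0,"ay": 0,"az": -0.1},
    {"dx": 3.16,"dy": -15.19,"dz": 0,"ax": 0,"ay": 0,"az": -0.1},
  ],
  fingers=3.0,
)

```text
time: 35.65
ee_pos: [485.1, 41.2, 92.1]
ee_rot: [-0.001, 0.905, 0.425, -0.005]
contact_force: [-0.1, -0.4, -0.5]
opening: 30.0
grasp_force: 0.0
```

```bash
python3 -c "
from h import *
capture('side');capture('side');capture('side');capture('side');rel()"
```

```text
t 35.85 pos [487.9  41.3  94.7] yaw 0.876 F [0.3 0.3 0.2] M [0.045 0.035 0.013] op 30.1 gf 0.0 j [-0.05  0.34 -0.19  2.08  0.1   0.73 -1.  ]
REL 1.091 -2.05 eff [0.004 0.056 0.003]
```

Call:
carry_out(
  rows=[
    {"dx": 0,"dy": 0,"dz": 0,"ax": 0,"ay": 0,"az": 0},
    {"dx": 0,"dy": 0,"dz": 0,"ax": 0,"ay": 0,"az": 0},
    {"dx": 0,"dy": 0,"dz": 0,"ax": 0,"ay": 0,"az": 0},
    {"dx": 0,"dy": 0,"dz": 0.01,"ax": 0,"ay": 0,"az": 0.03},
    {"dx": 0,"dy": 0,"dz": 0.02,"ax": 0,"ay": 0,"az": 0.06},
    {"dx": 0,"dy": 0,"dz": 0.02,"ax": 0,"ay": 0,"az": 0.08},
    {"dx": 0,"dy": 0,"dz": 0.03,"ax": 0,"ay": 0,"az": 0.09},
    {"dx": 0,"dy": 0,"dz": 0.03,"ax": 0,"ay": 0,"az": 0.1},
    {"dx": 0,"dy": 0,"dz": 0.03,"ax": 0,"ay": 0,"az": 0.1},
  ],
  fingers=0.6,
)

```text
time: 36.75
ee_pos: [487.8, 41.3, 94.4]
ee_rot: [0.0, 0.926, 0.379, -0.002]
contact_force: [-2.1, 0.1, 6.7]
opening: 9.7
grasp_force: 58.9
```

```bash
python3 -c "
from h import *
mz(6);rel()"
```

```text
Mz [0.099 0.1   0.081 0.105 0.105 0.065] mean 0.092
t 37.05 pos [487.8  41.3  94.4] yaw 0.777 F [-1.9 -0.3  7. ] M [-0.165  0.38   0.134] op 9.4 gf 58.9 j [-0.07  0.34 -0.17  2.08  0.09  0.73 -1.09]
REL 0.992 -2.15 eff [-0.059 -0.578 -0.109]
```

Call:
carry_out(
  rows=[
    {"dx": 0,"dy": 0,"dz": 0.01,"ax": 0,"ay": 0,"az": 0.03},
    {"dx": 0,"dy": 0,"dz": 0.01,"ax": 0,"ay": 0,"az": 0.05},
    {"dx": 0,"dy": 0,"dz": 0.02,"ax": 0,"ay": 0,"az": 0.06},
    {"dx": 0,"dy": 0,"dz": 0.02,"ax": 0,"ay": 0,"az": 0.07},
    {"dx": 0,"dy": 0,"dz": 0.02,"ax": 0,"ay": 0,"az": 0.07},
  ],
)

```text
time: 37.55
ee_pos: [487.9, 41.2, 94.3]
ee_rot: [0.0, 0.938, 0.346, -0.002]
contact_force: [-2.0, -0.7, 8.5]
opening: 9.6
grasp_force: 59.0
```

```bash
python3 -c "
from h import *
mz(6);rel()"
```

```text
Mz [0.194 0.166 0.148 0.212 0.156 0.19 ] mean 0.178
t 37.85 pos [487.9  41.3  94.3] yaw 0.707 F [-1.6 -1.3  8.7] M [-0.168  0.411  0.16 ] op 9.6 gf 59.0 j [-0.08  0.34 -0.15  2.08  0.08  0.73 -1.15]
REL 0.922 -2.22 eff [-0.158 -0.666 -0.163]
```

Call:
carry_out(
  rows=[
    {"dx": 0,"dy": 0,"dz": 0,"ax": 0,"ay": 0,"az": 0},
    {"dx": 0,"dy": 0,"dz": -1.5,"ax": 0,"ay": 0,"az": 0},
    {"dx": 0,"dy": 0,"dz": -4.2,"ax": 0,"ay": 0,"az": 0},
    {"dx": 2.2,"dy": 2.9,"dz": -4.4,"ax": 0,"ay": 0,"az": -0.09},
    {"dx": 4.4,"dy": 5.8,"dz": -4.4,"ax": 0,"ay": 0,"az": -0.17},
    {"dx": 6.56,"dy": 8.77,"dz": -4.2,"ax": 0,"ay": 0,"az": -0.17},
    {"dx": 6.56,"dy": 8.77,"dz": -3,"ax": 0,"ay": 0,"az": -0.17},
    {"dx": 6.56,"dy": 8.77,"dz": -0.05,"ax": 0,"ay": 0,"az": -0.17},
    {"dx": 6.56,"dy": 8.77,"dz": -0.05,"ax": 0,"ay": 0,"az": -0.17},
    {"dx": 6.56,"dy": 8.77,"dz": -0.05,"ax": 0,"ay": 0,"az": -0.17},
  ],
  fingers=3.0,
)

```text
time: 38.85
ee_pos: [592.8, 17.4, 92.6]
ee_rot: [-0.001, 0.905, 0.425, -0.004]
contact_force: [-0.1, -0.6, 0.8]
opening: 30.1
grasp_force: 0.0
```

```bash
python3 -c "
from h import *
capture('side');capture('side');capture('side');rel()"
```

```text
t 39.0 pos [594.5  17.5  94.2] yaw 0.877 F [-0.3 -0.1  0.6] M [ 0.029  0.002 -0.023] op 29.8 gf 0.0 j [-0.02  0.49 -0.15  1.84  0.1   0.83 -0.91]
REL 1.092 -2.05 eff [ 0.009  0.044 -0.   ]
```

Call:
carry_out(
  rows=[
    {"dx": 0,"dy": 0,"dz": 0,"ax": 0,"ay": 0,"az": 0},
    {"dx": 0,"dy": 0,"dz": 0,"ax": 0,"ay": 0,"az": 0},
    {"dx": 0,"dy": 0,"dz": 0,"ax": 0,"ay": 0,"az": 0},
    {"dx": 0,"dy": 0,"dz": 0.01,"ax": 0,"ay": 0,"az": 0.03},
    {"dx": 0,"dy": 0,"dz": 0.02,"ax": 0,"ay": 0,"az": 0.06},
    {"dx": 0,"dy": 0,"dz": 0.02,"ax": 0,"ay": 0,"az": 0.08},
    {"dx": 0,"dy": 0,"dz": 0.03,"ax": 0,"ay": 0,"az": 0.09},
    {"dx": 0,"dy": 0,"dz": 0.03,"ax": 0,"ay": 0,"az": 0.1},
    {"dx": 0,"dy": 0,"dz": 0.03,"ax": 0,"ay": 0,"az": 0.1},
  ],
  fingers=0.6,
)

```text
time: 39.9
ee_pos: [594.7, 17.2, 94.0]
ee_rot: [0.0, 0.926, 0.379, -0.002]
contact_force: [-1.2, -0.1, 7.9]
opening: 9.9
grasp_force: 59.1
```

```bash
python3 -c "
from h import *
mz(6);rel()"
```

```text
Mz [0.138 0.149 0.039 0.091 0.077 0.101] mean 0.099
t 40.2 pos [594.7  17.2  94. ] yaw 0.777 F [-0.6 -0.3  6.7] M [-0.087  0.364  0.089] op 9.6 gf 59.1 j [-0.04  0.48 -0.13  1.84  0.08  0.82 -1.  ]
REL 0.992 -2.15 eff [-0.1   -0.543 -0.106]
```

Turn a a further 0.06.

Call:
carry_out(
  rows=[
    {"dx": 0,"dy": 0,"dz": 0.01,"ax": 0,"ay": 0,"az": 0.03},
    {"dx": 0,"dy": 0,"dz": 0.01,"ax": 0,"ay": 0,"az": 0.05},
    {"dx": 0,"dy": 0,"dz": 0.02,"ax": 0,"ay": 0,"az": 0.06},
    {"dx": 0,"dy": 0,"dz": 0.02,"ax": 0,"ay": 0,"az": 0.06},
  ],
)

```text
time: 40.6
ee_pos: [594.8, 17.2, 94.0]
ee_rot: [0.0, 0.936, 0.351, -0.002]
contact_force: [-1.4, -1.3, 8.0]
opening: 9.9
grasp_force: 59.2
```

```bash
python3 -c "
from h import *
mz(8);rel()"
```

```text
Mz [0.195 0.21  0.186 0.17  0.218 0.143 0.098 0.144] mean 0.171
t 41.0 pos [594.8  17.2  94. ] yaw 0.717 F [-1.5 -0.4  8.7] M [-0.18   0.42   0.131] op 9.5 gf 59.2 j [-0.05  0.48 -0.11  1.84  0.07  0.82 -1.05]
REL 0.932 -2.21 eff [-0.16  -0.63  -0.159]
```

Call:
carry_out(
  rows=[
    {"dx": 0,"dy": 0,"dz": 0,"ax": 0,"ay": 0,"az": 0},
    {"dx": 0,"dy": 0,"dz": -1.5,"ax": 0,"ay": 0,"az": 0},
    {"dx": 0,"dy": 0,"dz": -4.2,"ax": 0,"ay": 0,"az": 0},
    {"dx": -4.4,"dy": -0.7,"dz": -4.4,"ax": 0,"ay": 0,"az": -0.06},
    {"dx": -8.8,"dy": -1.4,"dz": -4.4,"ax": 0,"ay": 0,"az": -0.06},
    {"dx": -13.2,"dy": -2,"dz": -4.4,"ax": 0,"ay": 0,"az": -0.06},
    {"dx": -15.24,"dy": -2.27,"dz": -4,"ax": 0,"ay": 0,"az": -0.06},
    {"dx": -15.24,"dy": -2.27,"dz": -2.5,"ax": 0,"ay": 0,"az": -0.06},
    {"dx": -15.24,"dy": -2.27,"dz": -0.08,"ax": 0,"ay": 0,"az": -0.06},
    {"dx": -15.24,"dy": -2.27,"dz": -0.08,"ax": 0,"ay": 0,"az": -0.06},
  ],
  fingers=3.0,
)

```text
time: 42.0
ee_pos: [462.2, -65.8, 92.9]
ee_rot: [-0.001, 0.926, 0.379, -0.005]
contact_force: [0.8, -0.7, -0.3]
opening: 29.9
grasp_force: 0.0
```

```bash
python3 -c "
from h import *
capture('side');capture('side');capture('side');capture('side');rel()"
```

```text
t 42.2 pos [465.  -65.7  95.2] yaw 0.777 F [-0.7  0.8 -0.4] M [ 0.041  0.013 -0.004] op 30.2 gf 0.0 j [ 0.11  0.31 -0.12  2.13  0.06  0.71 -0.84]
REL 0.992 -2.15 eff [0.012 0.055 0.002]
```

Call:
carry_out(
  rows=[
    {"dx": 0,"dy": 0,"dz": 0,"ax": 0,"ay": 0,"az": 0},
    {"dx": 0,"dy": 0,"dz": 0,"ax": 0,"ay": 0,"az": 0},
    {"dx": 0,"dy": 0,"dz": 0,"ax": 0,"ay": 0,"az": 0},
    {"dx": 0,"dy": 0,"dz": 0.01,"ax": 0,"ay": 0,"az": 0.02},
    {"dx": 0,"dy": 0,"dz": 0.01,"ax": 0,"ay": 0,"az": 0.04},
    {"dx": 0,"dy": 0,"dz": 0.01,"ax": 0,"ay": 0,"az": 0.05},
    {"dx": 0,"dy": 0,"dz": 0.01,"ax": 0,"ay": 0,"az": 0.05},
  ],
  fingers=0.6,
)

```text
time: 42.9
ee_pos: [464.9, -65.8, 95.1]
ee_rot: [0.0, 0.935, 0.356, -0.002]
contact_force: [-1.5, 0.1, 6.9]
opening: 9.3
grasp_force: 58.8
```

```bash
python3 -c "
from h import *
mz(8);rel()"
```

```text
Mz [0.174 0.105 0.091 0.14  0.143 0.116 0.141 0.091] mean 0.125
t 43.3 pos [464.9 -65.8  95.1] yaw 0.727 F [-1.4  0.8  6.8] M [-0.     0.307  0.151] op 9.8 gf 58.8 j [ 0.1   0.31 -0.11  2.13  0.05  0.71 -0.89]
REL 0.942 -2.199 eff [-0.083 -0.418 -0.135]
```

Call:
carry_out(
  rows=[
    {"dx": 0,"dy": 0,"dz": 0.01,"ax": 0,"ay": 0,"az": 0.02},
    {"dx": 0,"dy": 0,"dz": 0.01,"ax": 0,"ay": 0,"az": 0.03},
    {"dx": 0,"dy": 0,"dz": 0.01,"ax": 0,"ay": 0,"az": 0.03},
  ],
)

```text
time: 43.6
ee_pos: [464.9, -65.8, 95.0]
ee_rot: [0.0, 0.94, 0.342, -0.002]
contact_force: [-1.4, 0.3, 6.8]
opening: 9.4
grasp_force: 58.8
```

```bash
python3 -c "
from h import *
mz(4);rel()"
```

```text
Mz [0.152 0.188 0.142 0.191] mean 0.168
t 43.8 pos [464.9 -65.8  95. ] yaw 0.697 F [-1.7 -0.   6.5] M [-0.002  0.335  0.136] op 9.5 gf 58.8 j [ 0.09  0.31 -0.1   2.13  0.05  0.71 -0.92]
REL 0.912 -2.229 eff [-0.142 -0.46  -0.167]
```

Call:
carry_out(
  rows=[
    {"dx": 0,"dy": 0,"dz": 0,"ax": 0,"ay": 0,"az": 0},
    {"dx": 0,"dy": 0,"dz": -1.5,"ax": 0,"ay": 0,"az": 0},
    {"dx": 0,"dy": 0,"dz": -4.2,"ax": 0,"ay": 0,"az": 0},
    {"dx": 2.2,"dy": 2.9,"dz": -4.4,"ax": 0,"ay": 0,"az": -0.08},
    {"dx": 4.4,"dy": 5.8,"dz": -4.4,"ax": 0,"ay": 0,"az": -0.08},
    {"dx": 6.67,"dy": 8.69,"dz": -4.2,"ax": 0,"ay": 0,"az": -0.08},
    {"dx": 6.67,"dy": 8.69,"dz": -3,"ax": 0,"ay": 0,"az": -0.08},
    {"dx": 6.67,"dy": 8.69,"dz": 0.02,"ax": 0,"ay": 0,"az": -0.08},
    {"dx": 6.67,"dy": 8.69,"dz": 0.02,"ax": 0,"ay": 0,"az": -0.08},
    {"dx": 6.67,"dy": 8.69,"dz": 0.02,"ax": 0,"ay": 0,"az": -0.08},
  ],
  fingers=3.0,
)

```text
time: 44.8
ee_pos: [569.8, -89.4, 92.8]
ee_rot: [-0.001, 0.925, 0.379, -0.004]
contact_force: [-0.9, 0.2, 1.2]
opening: 29.7
grasp_force: 0.0
```

```bash
python3 -c "
from h import *
capture('side');capture('side');capture('side');capture('side');rel()"
```

```text
t 45.0 pos [571.7 -89.6  94.5] yaw 0.777 F [ 0.1  0.6 -0.1] M [ 0.051  0.016 -0.01 ] op 29.9 gf 0.0 j [ 0.12  0.46 -0.09  1.88  0.06  0.8  -0.8 ]
REL 0.992 -2.15 eff [0.014 0.034 0.001]
```

Call:
carry_out(
  rows=[
    {"dx": 0,"dy": 0,"dz": 0,"ax": 0,"ay": 0,"az": 0},
    {"dx": 0,"dy": 0,"dz": 0,"ax": 0,"ay": 0,"az": 0},
    {"dx": 0,"dy": 0,"dz": 0,"ax": 0,"ay": 0,"az": 0},
    {"dx": 0,"dy": 0,"dz": 0.01,"ax": 0,"ay": 0,"az": 0.02},
    {"dx": 0,"dy": 0,"dz": 0.01,"ax": 0,"ay": 0,"az": 0.04},
    {"dx": 0,"dy": 0,"dz": 0.01,"ax": 0,"ay": 0,"az": 0.05},
    {"dx": 0,"dy": 0,"dz": 0.01,"ax": 0,"ay": 0,"az": 0.05},
  ],
  fingers=0.6,
)

```text
time: 45.7
ee_pos: [571.7, -89.9, 94.1]
ee_rot: [0.0, 0.935, 0.355, -0.002]
contact_force: [-1.5, -0.7, 7.1]
opening: 9.4
grasp_force: 58.9
```

```bash
python3 -c "
from h import *
mz(8);rel()"
```

```text
Mz [0.088 0.149 0.145 0.172 0.159 0.124 0.148 0.126] mean 0.139
t 46.1 pos [571.7 -89.9  94.1] yaw 0.727 F [-0.1  0.5  5.8] M [-0.059  0.304  0.126] op 9.4 gf 58.9 j [ 0.11  0.46 -0.08  1.88  0.05  0.8  -0.84]
REL 0.942 -2.2 eff [-0.202 -0.396 -0.138]
```

Call:
carry_out(
  rows=[
    {"dx": 0,"dy": 0,"dz": 0.01,"ax": 0,"ay": 0,"az": 0.01},
    {"dx": 0,"dy": 0,"dz": 0.01,"ax": 0,"ay": 0,"az": 0.02},
    {"dx": 0,"dy": 0,"dz": 0.01,"ax": 0,"ay": 0,"az": 0.02},
    {"dx": 0,"dy": 0,"dz": 0.01,"ax": 0,"ay": 0,"az": 0.02},
  ],
)

```text
time: 46.5
ee_pos: [571.7, -89.9, 94.1]
ee_rot: [0.001, 0.938, 0.346, -0.002]
contact_force: [-1.6, -0.5, 7.6]
opening: 9.3
grasp_force: 58.9
```

```bash
python3 -c "
from h import *
mz(4);rel()"
```

```text
Mz [0.129 0.152 0.153 0.166] mean 0.15
t 46.7 pos [571.7 -89.9  94.1] yaw 0.707 F [-1.6  0.   7.3] M [-0.121  0.295  0.167] op 9.6 gf 58.9 j [ 0.11  0.46 -0.08  1.89  0.05  0.8  -0.86]
REL 0.922 -2.22 eff [-0.229 -0.448 -0.16 ]
```

Call:
carry_out(
  rows=[
    {"dx": 0,"dy": 0,"dz": 0,"ax": 0,"ay": 0,"az": 0},
    {"dx": 0,"dy": 0,"dz": 0,"ax": 0,"ay": 0,"az": 0},
    {"dx": 0,"dy": 0,"dz": -2,"ax": 0,"ay": 0,"az": 0},
    {"dx": 0,"dy": 0,"dz": -6,"ax": 0,"ay": 0,"az": 0},
    {"dx": 0,"dy": 0,"dz": -10,"ax": 0,"ay": 0,"az": 0},
    {"dx": 0,"dy": 0,"dz": -12,"ax": 0,"ay": 0,"az": 0},
    {"dx": 0,"dy": 0,"dz": -12,"ax": 0,"ay": 0,"az": 0},
    {"dx": 0,"dy": 0,"dz": -12,"ax": 0,"ay": 0,"az": 0},
    {"dx": 0,"dy": 0,"dz": -12,"ax": 0,"ay": 0,"az": 0},
  ],
  fingers=3.5,
)

```text
time: 47.6
ee_pos: [570.6, -89.3, 211.3]
ee_rot: [-0.001, 0.938, 0.346, -0.004]
contact_force: [0.5, -0.1, 0.8]
opening: 34.7
grasp_force: 0.0
```

```bash
python3 -c "
from h import *
rel();cv2.imwrite('pics/s3.png',cv2.resize(capture('side')[100:270,230:400,::-1],(600,600),interpolation=2))"
```

```text
t 47.6 pos [570.6 -89.3 211.3] yaw 0.707 F [ 0.5 -0.1  0.8] M [-0.001 -0.009 -0.027] op 34.7 gf 0.0 j [ 0.11  0.32 -0.08  1.78  0.03  1.04 -0.84]
REL 0.922 -2.22 eff [ 0.019  0.017 -0.   ]
```

View pics/s3.png

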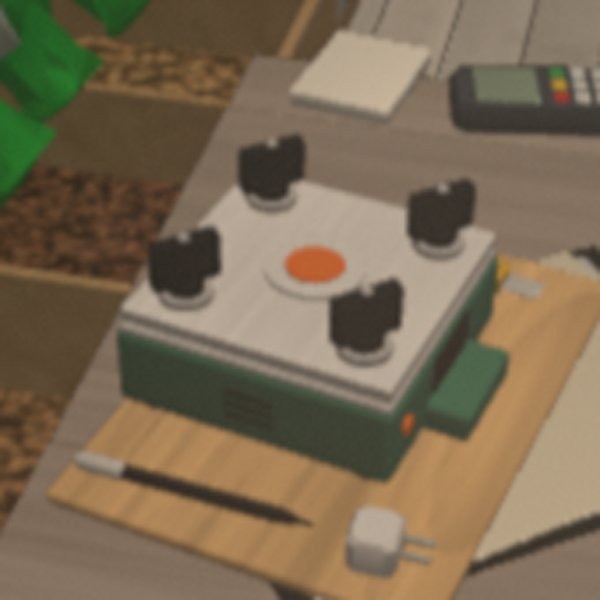

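The cover is flat and low, all four bars (185,265), (272,170), (440,215) and (366,320) are parallel, and the pen (190,490) and adapter (376,540) look undisturbed. Handing in.

```bash
python3 -c "
from plant import *
print(sign_off())"
```

```text
the job is handed in; nothing more can be done
None
```

I tightened all four knobs in crisscross order to matching snug angles (−2.21 to −2.23 rad from the base's x-axis, 0.15–0.18 N m at each knob's last reading), let go with the cover sitting flat as far as the camera shows and the pen and adapter looking undisturbed (the cutter was mostly out of the last picture), and handed the job in at about 48 s; `sign_off` returned no verdict.

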